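# Load washed gel plates into the air-drying bay

### The job

Shut the drying bay's red air cock fully before touching the glass plates, then slide each plate up out of the white wash rack and set it down gently, upright and fully home, in a slot of its own in the drying bay. Once every plate is in, turn the air fully on again, handle in line with the pipe. Keep the air off while a plate is out of its slot, and leave the jar and bottles where they stand.

Things in the scene. Friction and masses are not known exactly. Their poses are not given: they have to be found in the camera images.
- bay: Drying bay, bolted to the bench: aluminium base 115 (x) x 250 (y) x 12 mm with six upright slots between black fins, running along the bay's x, 42 mm apart along its y. Origin: centre of its underside. End walls (inner faces at x = -50 and +50 mm, up to 57 mm) close the slots. On its -x side, 115 mm from the origin, an air pipe (its top 43 mm above the bench) runs along y with the cock on it.
- bay_slot0 (a point): Centre of the floor of bay slot 0 (12 mm above the bench, bay y = -105 mm); axes as the bay's. Fin pairs 18 mm long at x = -34 and +34 mm leave a 10 mm gap up to 45 mm above the bench, then flare to a mouth 20 mm wide at 57 mm; the end walls flare likewise. Empty at the start; any plate may go in any slot, one each.
- bay_slot1 (a point): Centre of the floor of bay slot 1 (12 mm above the bench, bay y = -63 mm); axes as the bay's. Fin pairs 18 mm long at x = -34 and +34 mm leave a 10 mm gap up to 45 mm above the bench, then flare to a mouth 20 mm wide at 57 mm; the end walls flare likewise. Empty at the start; any plate may go in any slot, one each.
- bay_slot2 (a point): Centre of the floor of bay slot 2 (12 mm above the bench, bay y = -21 mm); axes as the bay's. Fin pairs 18 mm long at x = -34 and +34 mm leave a 10 mm gap up to 45 mm above the bench, then flare to a mouth 20 mm wide at 57 mm; the end walls flare likewise. Empty at the start; any plate may go in any slot, one each.
- bay_slot3 (a point): Centre of the floor of bay slot 3 (12 mm above the bench, bay y = 21 mm); axes as the bay's. Fin pairs 18 mm long at x = -34 and +34 mm leave a 10 mm gap up to 45 mm above the bench, then flare to a mouth 20 mm wide at 57 mm; the end walls flare likewise. Empty at the start; any plate may go in any slot, one each.
- bay_slot4 (a point): Centre of the floor of bay slot 4 (12 mm above the bench, bay y = 63 mm); axes as the bay's. Fin pairs 18 mm long at x = -34 and +34 mm leave a 10 mm gap up to 45 mm above the bench, then flare to a mouth 20 mm wide at 57 mm; the end walls flare likewise. Empty at the start; any plate may go in any slot, one each.
- bay_slot5 (a point): Centre of the floor of bay slot 5 (12 mm above the bench, bay y = 105 mm); axes as the bay's. Fin pairs 18 mm long at x = -34 and +34 mm leave a 10 mm gap up to 45 mm above the bench, then flare to a mouth 20 mm wide at 57 mm; the end walls flare likewise. Empty at the start; any plate may go in any slot, one each.
- cock (a joint): Quarter-turn air cock on the bay's pipe, turning about a vertical axis between two hard stops: 0 = shut (red handle across the pipe, pointing to the bay's -x, away from the slots); 1.571 = fully open (handle along the pipe, pointing to the bay's +y). Opening turns it clockwise seen from above. It needs about 0.15 N m (2 to 3 N at the handle) and stays where it is left.
- cock_pivot (a point): Point on the cock's axis at mid-height of the handle (70 mm above the bench).
- cock_grip (a point): Middle of the red handle grip, 70 mm from the axis and 70 mm above the bench. The grip is a bar 14 mm wide and 20 mm high (60 to 80 mm above the bench) reaching from 35 to 97 mm from the axis. Nothing stands within 45 mm of the handle's path at its height; it can be pushed or pinched from above.
- rack: Loose wash rack, white plastic with blue fins, 1.4 kg, same slots and sizes as the bay (slots along its x at y = -105, -63, -21, +21, +63, +105 mm, floor 12 mm above the underside, fins up to 57 mm), without pipe. Origin: centre of its underside. It may get shoved along the bench with the plates in it.
- plate0: Greenish glass plate with a white frosted band along its upper edge: 90 mm (own x) x 6 mm (own y) x 100 mm high (own z), 0.13 kg. Origin: middle of its lower edge (underside), z up. At the start it stands loosely in a rack slot (it may lean up to 0.15 rad in a slot); its upper 55 mm are free. May be absent.
- plate1: Greenish glass plate with a white frosted band along its upper edge: 90 mm (own x) x 6 mm (own y) x 100 mm high (own z), 0.13 kg. Origin: middle of its lower edge (underside), z up. At the start it stands loosely in a rack slot (it may lean up to 0.15 rad in a slot); its upper 55 mm are free. May be absent.
- plate2: Greenish glass plate with a white frosted band along its upper edge: 90 mm (own x) x 6 mm (own y) x 100 mm high (own z), 0.13 kg. Origin: middle of its lower edge (underside), z up. At the start it stands loosely in a rack slot (it may lean up to 0.15 rad in a slot); its upper 55 mm are free. May be absent.
- plate3: Greenish glass plate with a white frosted band along its upper edge: 90 mm (own x) x 6 mm (own y) x 100 mm high (own z), 0.13 kg. Origin: middle of its lower edge (underside), z up. At the start it stands loosely in a rack slot (it may lean up to 0.15 rad in a slot); its upper 55 mm are free. May be absent.
- plate4: Greenish glass plate with a white frosted band along its upper edge: 90 mm (own x) x 6 mm (own y) x 100 mm high (own z), 0.13 kg. Origin: middle of its lower edge (underside), z up. At the start it stands loosely in a rack slot (it may lean up to 0.15 rad in a slot); its upper 55 mm are free. May be absent.
- plate5: Greenish glass plate with a white frosted band along its upper edge: 90 mm (own x) x 6 mm (own y) x 100 mm high (own z), 0.13 kg. Origin: middle of its lower edge (underside), z up. At the start it stands loosely in a rack slot (it may lean up to 0.15 rad in a slot); its upper 55 mm are free. May be absent.
- reagent: Bystander: clear reagent bottle with a blue cap, 66 mm across, 150 mm high. Origin: centre of its underside.
- jar: Bystander: amber jar with a blue lid, 56 mm across, 75 mm high. Origin: centre of its underside.
- spray: Bystander: white spray bottle with a red trigger, 72 mm across, about 180 mm high. Origin: centre of its underside.
Not all that is in view belongs to the job. What is shaped like the plate3 but black or purple is not meant.

How it is judged:
By the outcome, as a careful person would: the job done as asked, in the order asked, and still so for the second after the job is handed in, with the robot touching nothing.
Of plate0, plate1, plate2, plate3, plate4, plate5 only 4 to 6 are there at a start; the rules pass over those that are not, and their reading is None.
At some moment in a run one of rack may be knocked a few centimetres aside while the robot is not near it.
It also fails if it takes over 210 s, if anything falls off the work surface, if the arm or the gripper's body presses on something with over 40 N, if the wrist force passes 120 N, or if a joint passes its speed limit or range.

### The arm

A 6-joint arm with a two-finger parallel gripper is mounted at the origin on the work surface. World frame = base frame: x ahead of the robot, y to its left, z up, the work surface at z = 0. Lengths are in m, angles in rad, forces in N, time in s.
With the tool pointing down it reaches from about 0.25 to 0.725 m from the base axis. Payload 4 kg.
Tool frame: the origin (TCP) lies at the very end of the fingers, on their centre line; the grasp point (between the pads) lies 19 mm behind it; z points along the fingers, y is the line along which they close (so a half turn about z gives the same grasp; the last joint's range is limited). The gripper opens to 85 mm and grips with 20 to 120 N. Pads are 22 mm wide; open, the fingers measure 114 mm over their backs; the gripper's body (76 mm by 85 mm) begins 54 mm behind the grasp point. The pads swing forward as they close: fully open they stand 13 mm farther back than shut.
Start: joints at [1.32, 0.241, 0.005, 1.335, 0, 1.571], TCP at [0.124, 0.484, 0.231] pointing down, gripper open.
Joint ranges: [-2.72, 2.72], [-1.05, 1.87], [-1.09, 1.28], [-1.99, 2.15], [-1.42, 1.44], [-3.14, 3.14]. Speed limits (rad/s): [2.79, 2.79, 3.14, 3.14, 3.14, 3.14].

### API

Orientations are given as a unit quaternion [x, y, z, w].
In Python, from workcell import telemetry, vision, workorder gives the robot as it stands.
- The arm moves only by the shell command python3 -m inch 'ROWS'. ROWS is JSON, a list of rows, each a list of 3 entries, a list of its own where there are three numbers: the turn, a rotation vector about the tool's x, y, z scaled (see below), then the shift along the tool's x, y, z scaled (see below), then the closure, from -1 (fully open) to 1 (shut). A call has 1 to 10 rows; each row shifts and turns the commanded pose from where the row before left it, along the tool's axes as they then stand; what a row does not reach is not made up. The controller multiplies each number of a shift by 0.3 m and each number of a turn by 360 degrees. A row lasts 1/12 s, in which the tool goes at most 41.7 mm and 7.16 degrees, less where a joint would pass 70% of its speed; a pose out of reach is approached as far as the arm can. A call with a number of a shift or a turn outside -1 to 1 is refused whole. A call with a gripper value outside its range is refused whole. The fingers move at their own pace and stop on an object; the grip force is fixed at half the most. Time passes only in rows, so rows that do not move let the fingers close. It gives the time, the measured TCP pose, the force, the opening and the grip force at its end, in the units of the state.
- telemetry.get_obs(): the state, without advancing time (a new reading comes with each control period).
- vision.camera(name): name is "scene" or "top"; returns a dict with "img" (480x640x3 uint8, red, green, blue), "fov_y" (degrees; the focal length in pixels is half the picture's height over the tangent of half this angle, whatever the lens; pixels are square), "cx", "cy" (the principal point, pixels), "D" ([k1, k2, p1, p2, k3] as OpenCV has them; the pictures are not rectified), "pose" (4x4, takes a point from camera to world coordinates). Camera axes: x right, y up, looking along -z (the intrinsics and any distortion apply to the point x, -y, -z); pixel columns grow to the right and rows downward; lengths in m; the calibration is good to about 2 mm. A picture is of the moment at which its call begins. There is no depth.
- workorder.job_done(): hands the job in; it is judged then, once.
The state is a dict: "clock": time; "joint_pos": joint angles; "joint_vel": joint speeds; "tau": joint torques, N m; "eef_pos": TCP position; "tool_rot": TCP orientation; "ft_force": force on the tool from outside, world axes, zero at the start; "ft_torque": the same for the moment, N m; "grip_width": finger opening in m; "grasp_force": force on a finger pad.
Only numpy, scipy, OpenCV 4.12 (cv2) and the standard library are available. Lean on these libraries where they do the work, as an engineer would, in place of code of your own. Each camera call takes 0.05 s, during which the arm holds its last target. There are 200 camera calls.

## Working session

There is one attempt and no reset: what is moved stays moved. The work goes in short steps, Python scripts to look and compute and a shell command to move; the robot and the scene stay as the last step left them, time stands still between calls to the robot, and variables do not carry over. Pictures are saved under pics/ and viewed, at most 14 in all, crops included, and the job is handed in when it is done.

```bash
ls; mkdir -p pics
python3 - <<'E'
from workcell import telemetry, vision
import cv2,numpy as np
o=telemetry.get_obs();print(o)
for n in("scene","top"):
    c=vision.camera(n);cv2.imwrite(f"pics/{n}0.png",c["img"][:,:,::-1]);print(n,c["fov_y"],c["cx"],c["cy"],c["D"],np.array(c["pose"]).round(4).tolist())
E
```

```text
pics
{'clock': 0.0, 'joint_pos': array([ 1.32000103e+00,  2.41440560e-01,  3.73250816e-03,  1.33522134e+00,
       -3.95240571e-05,  1.57079831e+00]), 'joint_vel': array([ 0.00084389,  0.00042393, -0.00035533,  0.00053605, -0.0008189 ,
       -0.00063139]), 'tau': array([ 3.95860779e-04, -3.72320902e+01,  2.52405828e+01,  1.71754573e-02,
       -4.98907275e-05, -5.00220580e-06]), 'eef_pos': array([0.12394068, 0.48373732, 0.23040236]), 'tool_rot': array([ 1.25070161e-01,  9.92147326e-01, -1.06063096e-03, -1.13782689e-04]), 'ft_force': array([-0.2694126 ,  0.84110932,  0.6124058 ]), 'ft_torque': array([-0.02010445, -0.06213015,  0.00697395]), 'grasp_force': 0.0, 'grip_width': 0.08531836565183966}
scene 51.45651807930547 324.2481258095879 241.90668588963592 [-0.05678322  0.          0.          0.          0.        ] [[0.8892, -0.3993, 0.2234, 0.7687], [0.4575, 0.7722, -0.4409, -0.3493], [0.0036, 0.4943, 0.8693, 0.8367], [0.0, 0.0, 0.0, 1.0]]
top 50.83999944946551 324.22037909547373 239.30534885594506 [-0.14390091  0.          0.          0.          0.        ] [[0.0131, 0.9983, -0.0565, 0.5043], [-0.9999, 0.0128, -0.0056, 0.0249], [-0.0049, 0.0566, 0.9984, 1.2461], [0.0, 0.0, 0.0, 1.0]]
```

View pics/scene0.png

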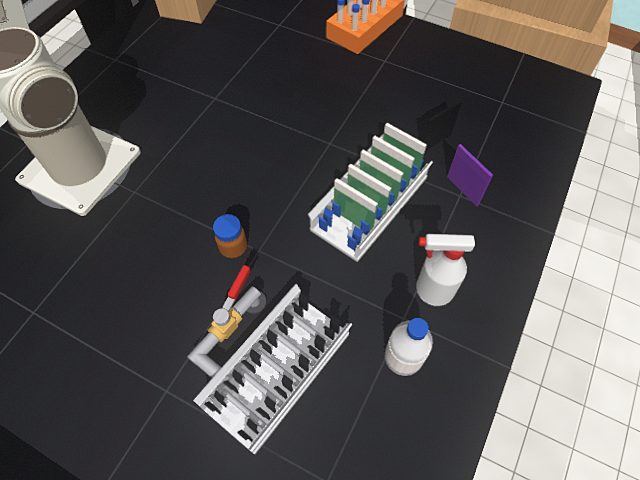

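View pics/top0.png

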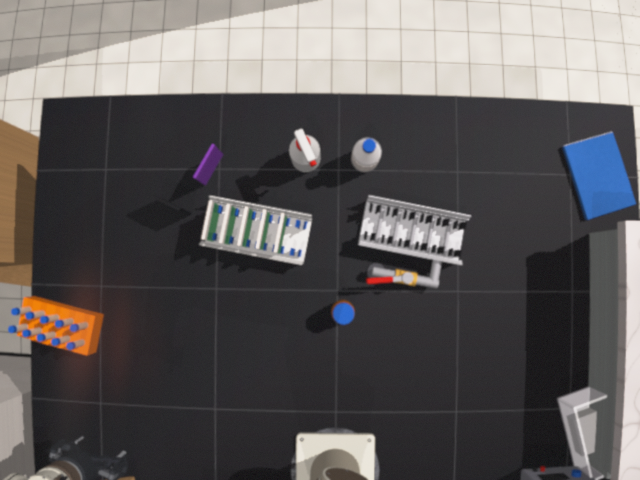

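Top view: five plates in the rack at about (208–300, 200–262), and the bay at (360–470, 197–263). The red handle is at (380,281), pointing +y (open). The purple plate at (208,164) is a decoy. Other things that could be confused with targets:
- Red or orange: the spray trigger (305,150) and the orange tube rack (60,325).
- White: the spray nozzle.
- Bystander: the jar (343,313).

Next, close crops.

```bash
cat > h.py <<'E'
import numpy as np,cv2
from workcell import telemetry,vision
from scipy.spatial.transform import Rotation as R
F=np.diag([1.,-1,-1])
def K(c):
    f=240/np.tan(np.radians(c["fov_y"]/2));return np.array([[f,0,c["cx"]],[0,f,c["cy"]],[0,0,1]])
def cast(c,px,z):
    px=np.array(px,float).reshape(-1,1,2)
    u=cv2.undistortPoints(px,K(c),np.array(c["D"]))[:,0]
    T=np.array(c["pose"]);d=np.c_[u,np.ones(len(u))]@F@T[:3,:3].T
    return T[:3,3]+d*((z-T[2,3])/d[:,2])[:,None]
def proj(c,P):
    T=np.array(c["pose"]);Q=(np.array(P,float).reshape(-1,3)-T[:3,3])@T[:3,:3]@F
    return cv2.projectPoints(Q,np.zeros(3),np.zeros(3),K(c),np.array(c["D"]))[0][:,0]
E
python3 - <<'E'
import cv2
a=cv2.imread('pics/top0.png')
cv2.imwrite('pics/c1.png',cv2.resize(a[185:295,190:350],(800,550),interpolation=2))
cv2.imwrite('pics/c2.png',cv2.resize(a[185:295,330:490],(800,550),interpolation=2))
E
```

```text
(no output)
```

View pics/c1.png

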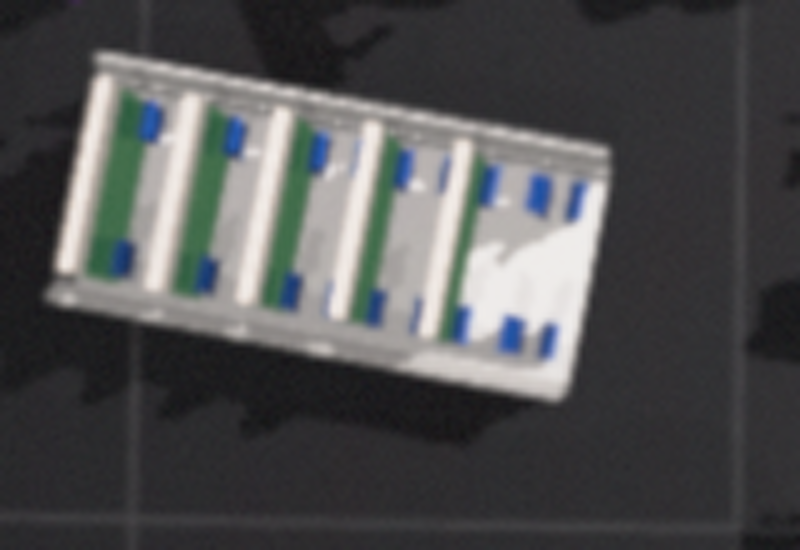

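View pics/c2.png

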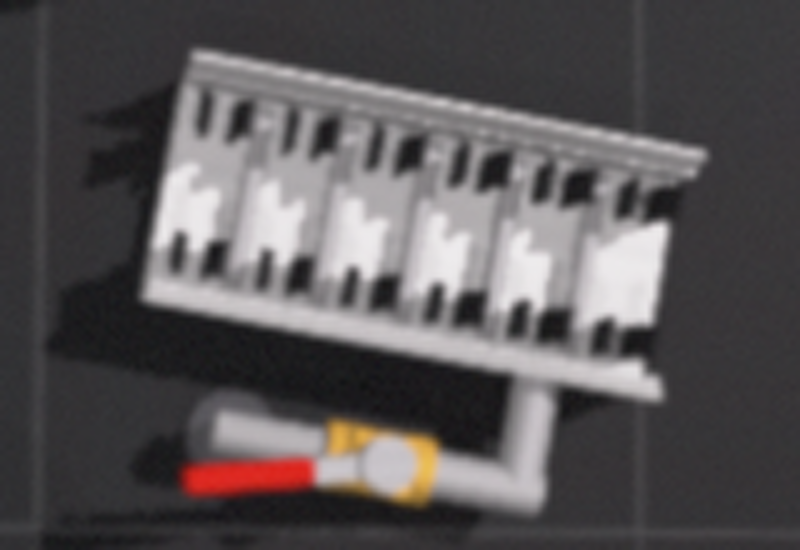

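Crop 1: five plates in rack slots 1–5, white bands at crop x≈85,173,263,355,445. Slot 0 (right) is empty. Crop 2: the bay is empty and the cock pivot is at crop (390,463). The red grip reaches to (185,480), about 15° short of fully open.

```bash
cat >> h.py <<'E'
def crop(p,x0,y0): return (np.array(p,float)+.5)/5-.5+[x0,y0]
def rect(c,px,z):  # corners: +x+y, +x-y, -x-y, -x+y
    P=cast(c,px,z);o=P.mean(0);d=P[0]+P[3]-P[1]-P[2];e=P[0]+P[1]-P[2]-P[3]
    return o[:2],np.arctan2(-d[0],d[1]),np.linalg.norm(d)/2,np.linalg.norm(e)/2
def bands(c,zs=0.109):
    im=c["img"];hsv=cv2.cvtColor(im,cv2.COLOR_RGB2HSV)
E
python3 - <<'E'
from h import *
c=vision.camera("top")
print("bay",rect(c,crop([(192,50),(708,152),(662,400),(143,300)],330,185),.057))
print("rack",rect(c,crop([(97,52),(610,150),(560,400),(47,300)],190,185),.057))
print("pivot",cast(c,crop([(390,463)],330,185),.08), "grip ends",cast(c,crop([(185,480),(314,472)],330,185),.08))
b=[((102,75),(66,272)),((191,95),(157,290)),((283,110),(246,303)),((373,123),(340,318)),((463,141),(430,338))]
for t in b:
    P=cast(c,crop(t,190,185),.111);d=P[0]-P[1];print(P.mean(0),np.hypot(*d[:2]),np.degrees(np.arctan2(d[1],d[0])))
o=telemetry.get_obs();print(R.from_quat(o["tool_rot"]).as_matrix().round(3))
E
```

```text
bay (array([ 0.5973336 , -0.18389574]), np.float64(-0.1783702931021927), np.float64(0.25203449522256355), np.float64(0.12104742730775715))
rack (array([0.592634  , 0.19613152]), np.float64(-0.17773036659004685), np.float64(0.25001600142303704), np.float64(0.1207137278613098))
pivot [[ 0.48501198 -0.16251426  0.08      ]] grip ends [[ 0.47618721 -0.06754472  0.08      ]
 [ 0.48051038 -0.12721871  0.08      ]]
[0.61086126 0.30024396 0.111     ] 0.09138577030760343 -8.852062098180799
[0.60261085 0.25844266 0.111     ] 0.09005831700429405 -8.499290173181311
[0.59669424 0.21679025 0.111     ] 0.08917706544818364 -9.582858902007668
[0.59083103 0.17472039 0.111     ] 0.08958303460714921 -8.440172057341009
[0.58272182 0.13372702 0.111     ] 0.09031031138243133 -8.46195120998599
[[-0.969  0.248 -0.   ]
 [ 0.248  0.969 -0.002]
 [ 0.    -0.002 -1.   ]]
```

Handle is at about 1.30 rad, nearly open. Moving to it with a planner helper that only reports distances.

```bash
cat >> h.py <<'E'
def plan(x,y,z,yaw=None):
    """total shift (tool axes, move units) and turn (units) from the measured pose; yaw = heading of tool y, deg"""
    o=telemetry.get_obs();M=R.from_quat(o["tool_rot"]);d=M.inv().apply(np.array([x,y,z])-o["eef_pos"])
    ty=M.as_matrix()[:,1];h=np.degrees(np.arctan2(ty[1],ty[0]))
    s="" if yaw is None else f" turn z {-((yaw-h+180)%360-180)/360:.4f}"
    print("shift",(d/.3).round(4),f"rows>={np.linalg.norm(d)/.0417:.1f}",s,"clock",round(o["clock"],2),"tilt xy",M.as_matrix()[:2,2].round(4),"head",h.round(2))
E
python3 -c "
from h import *
plan(.478,-.0935,.23,5.3)"
python3 -m inch '[[[0,0,0],[-0.0953,-0.0923,0],0.45],[[0,0,0],[-0.0953,-0.0923,0],0.45],[[0,0,0],[-0.0953,-0.0923,0],0.45],[[0,0,0],[-0.0953,-0.0923,0],0.45],[[0,0,0],[-0.0953,-0.0923,0],0.45],[[0,0,0],[-0.0953,-0.0923,0],0.45],[[0,0,0],[-0.0953,-0.0923,0],0.45],[[0,0,0],[-0.0953,-0.0923,0],0.45],[[0,0,0],[-0.0953,-0.0923,0],0.45],[[0,0,0],[-0.0953,-0.0923,0],0.45]]'
python3 -m inch '[[[0,0,0],[-0.0953,-0.0923,0],0.45],[[0,0,0],[-0.0953,-0.0923,0],0.45],[[0,0,0],[-0.0953,-0.0923,0],0.45],[[0,0,0],[-0.0953,-0.0923,0],0.45],[[0,0,0],[-0.0953,-0.0923,0],0.45],[[0,0,0],[-0.0953,-0.0923,0],0.45],[[0,0,0],[-0.0953,-0.0923,0],0.45],[[0,0,0.019],[0,0,0],0.45],[[0,0,0.019],[0,0,0],0.45],[[0,0,0.019],[0,0,0],0.45]]'
python3 -m inch '[[[0,0,0.019],[0,0,0],0.45],[[0,0,0.019],[0,0,0],0.45],[[0,0,0.019],[0,0,0],0.45],[[0,0,0.019],[0,0,0],0.45],[[0,0,0.019],[0,0,0],0.45],[[0,0,0.019],[0,0,0],0.45],[[0,0,0.019],[0,0,0],0.45]]'
python3 -c "
from h import *
plan(.478,-.0935,.064,5.3)"
```

```text
shift [-1.6208 -1.5715  0.0046] rows>=16.2  turn z 0.1954 clock 0.15 tilt xy [-0.0004 -0.0016] head 75.63
clock: 0.98
eef_pos: [0.3327, 0.1433, 0.2314]
tool_rot: [0.125, 0.992, 0.0, 0.0]
ft_force: [0.5, 1.1, 0.7]
grip_width: 0.0236
grasp_force: 0.0
clock: 1.82
eef_pos: [0.478, -0.0933, 0.2304]
tool_rot: [0.304, 0.953, -0.0, -0.001]
ft_force: [-0.0, 0.5, -0.1]
grip_width: 0.0235
grasp_force: 0.0
clock: 2.4
eef_pos: [0.4778, -0.0922, 0.2309]
tool_rot: [0.663, 0.748, -0.0, -0.0]
ft_force: [-0.3, 0.2, 0.3]
grip_width: 0.0234
grasp_force: 0.0
shift [-0.0044  0.0006  0.5564] rows>=4.0  turn z 0.0044 clock 2.4 tilt xy [-0.0009  0.0001] head 6.89
```

```bash
python3 -m inch '[[[0,0,0.0044],[-0.0044,0,0.09],0.32],[[0,0,0],[0,0,0.09],0.32],[[0,0,0],[0,0,0.09],0.32],[[0,0,0],[0,0,0.09],0.32],[[0,0,0],[0,0,0.04],0.32],[[0,0,0],[0,0,0.04],0.32],[[0,0,0],[0,0,0.04],0.32],[[0,0,0],[0,0,0.04],0.32],[[0,0,0],[0,0,0.04],0.32],[[0,0,0],[0,0,0],0.32]]'
python3 - <<'E'
from h import *
plan(.478,-.0935,.064,5.3)
a=vision.camera("scene")["img"][220:400,150:310,::-1];b=vision.camera("top")["img"][220:400,310:470,::-1]
cv2.imwrite("pics/g1.png",cv2.resize(np.hstack([a,b]),(800,450),interpolation=2))
E
```

```text
clock: 3.23
eef_pos: [0.476, -0.0931, 0.0608]
tool_rot: [0.671, 0.741, -0.001, -0.002]
ft_force: [-0.7, -0.2, -0.0]
grip_width: 0.029
grasp_force: 0.0
shift [-0.0018  0.0063 -0.0106] rows>=0.1  turn z 0.0010 clock 3.23 tilt xy [-0.0052  0.001 ] head 5.65
```

View pics/g1.png

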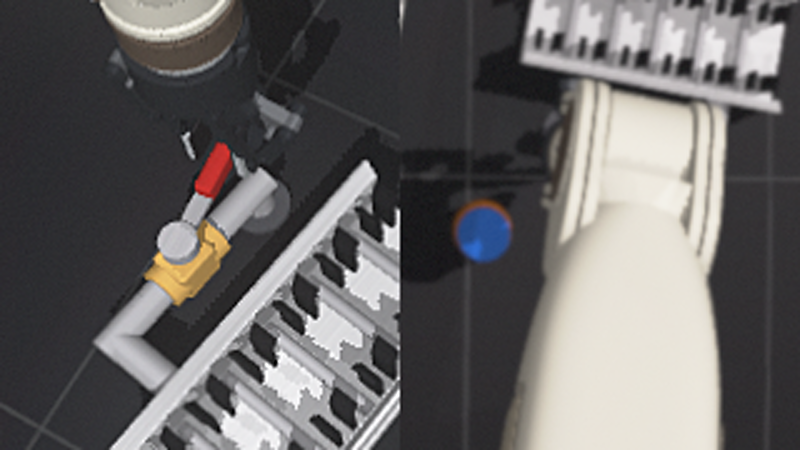

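Left half: the fingers straddle the red grip (crop (213,170)), one on each side. Narrowing the gap and sweeping counter-clockwise.

```bash
python3 -m inch '[[[0,0,0],[0,0,0],0.56],[[0,0,0],[0,0,0],0.56],[[0,0,-0.018],[0,-0.0265,0],0.56],[[0,0,-0.018],[0,-0.0265,0],0.56],[[0,0,-0.018],[0,-0.0265,0],0.56],[[0,0,-0.018],[0,-0.0265,0],0.56],[[0,0,-0.018],[0,-0.0265,0],0.56],[[0,0,-0.018],[0,-0.0265,0],0.56]]'
python3 - <<'E'
from h import *
o=telemetry.get_obs();p=o["eef_pos"][:2]-[.4845,-.163];print(np.hypot(*p),np.degrees(np.arctan2(p[1],p[0])))
plan(.4845+.07*np.cos(2.97),-.163+.07*np.sin(2.97),.062,80.2)
E
```

```text
clock: 4.0
eef_pos: [0.4367, -0.1114, 0.0647]
tool_rot: [0.384, 0.923, 0.001, 0.002]
ft_force: [2.6, -0.9, 0.5]
grip_width: 0.0186
grasp_force: 1.0
0.07032982396307887 132.8343846484697
shift [-0.0438 -0.1432  0.0088] rows>=1.1  turn z -0.0982 clock 4.0 tilt xy [ 0.0049 -0.0007] head 44.86
```

```bash
python3 -m inch '[[[0,0,-0.0175],[0,-0.0258,0],0.56],[[0,0,-0.0175],[0,-0.0258,0],0.56],[[0,0,-0.0175],[0,-0.0258,0],0.56],[[0,0,-0.0175],[0,-0.0258,0],0.56],[[0,0,-0.0175],[0,-0.0258,0],0.56],[[0,0,-0.0175],[0,-0.0258,0],0.56]]'
python3 -m inch '[[[0,0,0],[0,-0.007,0],0.56],[[0,0,0],[0,-0.007,0],0.56],[[0,0,0],[0,0,0],0.56]]'
python3 - <<'E'
from h import *
o=telemetry.get_obs();p=o["eef_pos"][:2]-[.4845,-.163];print(np.hypot(*p),np.degrees(np.arctan2(p[1],p[0])))
plan(.4845+.07*np.cos(2.97),-.163+.07*np.sin(2.97),.062,80.2)
E
```

```text
clock: 4.5
eef_pos: [0.4138, -0.1509, 0.0646]
tool_rot: [0.064, 0.998, 0.0, 0.002]
ft_force: [1.2, 1.4, 0.7]
grip_width: 0.0188
grasp_force: 1.0
clock: 4.75
eef_pos: [0.4134, -0.1521, 0.0645]
tool_rot: [0.068, 0.998, 0.004, 0.002]
ft_force: [2.4, 9.3, 4.2]
grip_width: 0.0191
grasp_force: 5.2
0.0719117213994592 171.29215406168748
shift [-0.0065  0.0044  0.0083] rows>=0.1  turn z 0.0057 clock 4.75 tilt xy [0.0047 0.0071] head 82.25
```

```bash
python3 -m inch '[[[0,0,0],[0,0.018,0],0.5],[[0,0,0],[0,0,0],0.4],[[0,0,0],[0,0,-0.05],0.4],[[0,0,0],[0,0,-0.13],0.4],[[0,0,0],[0,0,-0.13],0.3],[[0,0,0],[0,0,-0.1],0.3]]'
python3 - <<'E'
from h import *
plan(.5827,.1337,.18,79.8)
a=vision.camera("scene");cv2.imwrite("pics/s2.png",a["img"][100:460,130:610,::-1])
# grip centre line from red mask
h=cv2.cvtColor(a["img"],cv2.COLOR_RGB2HSV);m=((h[...,0]<6)|(h[...,0]>174))&(h[...,1]>150)&(h[...,2]>70);m[:, :150]=0;m[:,300:]=0
ys,xs=np.nonzero(m);p=np.c_[xs,ys].astype(np.float32);print(len(p))
P=cast(a,p,.08)-[.4845,-.163,.08];v=cv2.fitLine(P[:,:2].astype(np.float32),2,0,.01,.01).ravel();print(v,np.degrees(np.arctan2(P[:,1].mean(),P[:,0].mean())))
E
```

```text
clock: 5.25
eef_pos: [0.4125, -0.1498, 0.1889]
tool_rot: [0.068, 0.998, -0.001, 0.001]
ft_force: [0.7, -0.7, -0.1]
grip_width: 0.0297
grasp_force: 0.0
shift [-0.4349  1.013   0.0289] rows>=7.9  turn z 0.0068 clock 5.25 tilt xy [ 0.0011 -0.0016] head 82.25
326
[ 0.9804911  -0.19656333 -0.06142157  0.01020215] 170.5692471183416
```

View pics/s2.png

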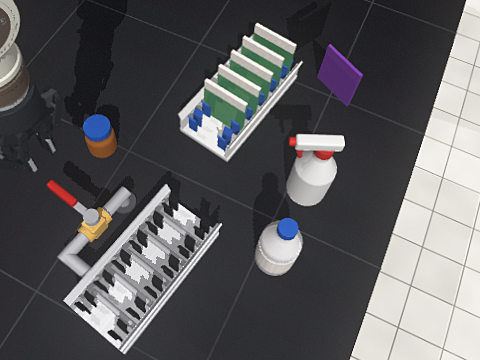

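The handle lies across the pipe at heading 170.6°, pointing to the bay's −x, so the cock is shut. Heading to the first plate (rack slot 1).

```bash
python3 -m inch '[[[0,0,0.0068],[0,0,0],0.25],[[0,0,0],[-0.0434,0.1145,0.003],0.25],[[0,0,0],[-0.0434,0.1145,0.003],0.25],[[0,0,0],[-0.0434,0.1145,0.003],0.25],[[0,0,0],[-0.0434,0.1145,0.003],0.25],[[0,0,0],[-0.0434,0.1145,0.003],0.25],[[0,0,0],[-0.0434,0.1145,0.003],0.25],[[0,0,0],[-0.0434,0.1145,0.003],0.25],[[0,0,0],[-0.0434,0.1145,0.003],0.25],[[0,0,0],[-0.0434,0.1145,0.003],0.25]]'
python3 -m inch '[[[0,0,0],[0,0,0],0.25]]'
python3 - <<'E'
from h import *
plan(.5827,.1337,.071,79.8)
cv2.imwrite("pics/s3.png",cv2.resize(vision.camera("scene")["img"][60:280,270:470,::-1],(600,660)[:2] if 0 else (540,594),interpolation=2))
E
```

```text
clock: 6.13
eef_pos: [0.5826, 0.1357, 0.1778]
tool_rot: [0.089, 0.996, -0.001, 0.0]
ft_force: [0.0, -0.2, -0.7]
grip_width: 0.0319
grasp_force: 0.0
clock: 6.22
eef_pos: [0.5845, 0.1397, 0.1766]
tool_rot: [0.086, 0.996, 0.001, 0.001]
ft_force: [0.8, -1.2, -0.6]
grip_width: 0.0317
grasp_force: 0.0
shift [ 0.0029 -0.0215  0.3521] rows>=2.5  turn z 0.0010 clock 6.22 tilt xy [0.0015 0.0016] head 80.15
```

View pics/s3.png

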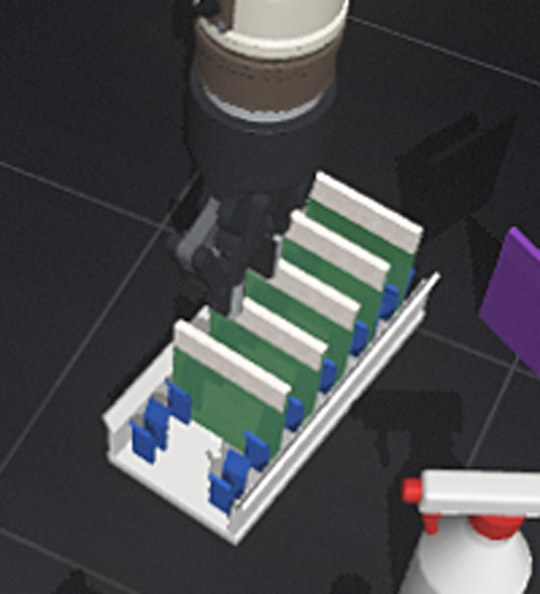

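Run:
```python
from h import *
c=vision.camera("scene");t=vision.camera("top")
o=telemetry.get_obs();p=o["eef_pos"]
f=lambda q:((proj(c,q)-[270,60])*2.7).round(0).tolist()
print("tcp",f(p),"tool up",f(p+[0,0,.07]))
u=np.array([.984,-.177,0])
for q in [(.61086,.30024),(.6026,.2584),(.5967,.2168),(.5908,.1747),(.5827,.1337)]:
    q=np.array([*q,.112]);print(f([q-.045*u,q+.045*u]))
```

```text
tcp [[231.0, 293.0]] tool up [[238.0, 217.0]]
[[311.0, 172.0], [417.0, 231.0]]
[[277.0, 207.0], [384.0, 268.0]]
[[244.0, 244.0], [353.0, 308.0]]
[[210.0, 284.0], [320.0, 349.0]]
[[172.0, 322.0], [283.0, 391.0]]
```

Projected TCP and plate edges match the picture within about 3 mm. Plate 1's band runs from crop (178,322) to (288,390). Descending over it.

```bash
python3 -m inch '[[[0,0,0],[0,-0.0215,0],0.25],[[0,0,0],[0,0,0.04],0.25],[[0,0,0],[0,0,0.06],0.25],[[0,0,0],[0,0,0.06],0.25],[[0,0,0],[0,0,0.06],0.25],[[0,0,0],[0,0,0.05],0.25],[[0,0,0],[0,0,0.04],0.25],[[0,0,0],[0,0,0.03],0.25],[[0,0,0],[0,0,0.012],0.25],[[0,0,0],[0,0,0],0.25]]'
python3 -c "
from h import *
plan(.5827,.1337,.071,79.8)"
python3 -m inch '[[[0,0,0],[0,0,0],0.9],[[0,0,0],[0,0,0],0.9],[[0,0,0],[0,0,0],0.9],[[0,0,0],[0,0,0],0.9],[[0,0,0],[0,0,0],0.9]]'
python3 -c "
from h import *
plan(.5827,.1337,.071,79.8)"
```

```text
clock: 7.2
eef_pos: [0.5801, 0.1267, 0.0722]
tool_rot: [0.089, 0.996, -0.0, -0.001]
ft_force: [0.3, -0.2, -1.4]
grip_width: 0.0318
grasp_force: 0.0
shift [-0.0043  0.0246  0.0039] rows>=0.2  turn z -0.0000 clock 7.2 tilt xy [-0.0014 -0.0006] head 79.79
clock: 7.62
eef_pos: [0.5823, 0.1299, 0.074]
tool_rot: [0.088, 0.996, 0.002, 0.001]
ft_force: [0.8, 4.5, 0.9]
grip_width: 0.0055
grasp_force: 52.3
shift [0.0007 0.0125 0.01  ] rows>=0.1  turn z 0.0004 clock 7.62 tilt xy [0.0033 0.0038] head 79.94
```

```bash
python3 -m inch '[[[0,0,0],[0,0,-0.02],0.9],[[0,0,0],[0,0,-0.04],0.9],[[0,0,0],[0,0,-0.06],0.9],[[0,0,0],[0,0,-0.08],0.9],[[0,0,0],[0,0,-0.08],0.9],[[0,0,0],[0,0,-0.08],0.9],[[0,0,0],[0,0,-0.06],0.9],[[0,0,0],[0,0,0],0.9],[[0,0,0],[0,0,0],0.9]]'
python3 - <<'E'
from h import *
plan(.5861,-.2459,.195,79.8)
cv2.imwrite("pics/s4.png",cv2.resize(vision.camera("scene")["img"][60:280,270:470,::-1],(540,594),interpolation=2))
E
```

```text
clock: 8.37
eef_pos: [0.5816, 0.1278, 0.1998]
tool_rot: [0.088, 0.996, 0.0, 0.001]
ft_force: [-0.3, 0.6, -2.2]
grip_width: 0.0052
grasp_force: 52.7
shift [-0.2338 -1.2235  0.0162] rows>=9.0  turn z 0.0002 clock 8.37 tilt xy [ 0.0029 -0.0002] head 79.87
```

View pics/s4.png

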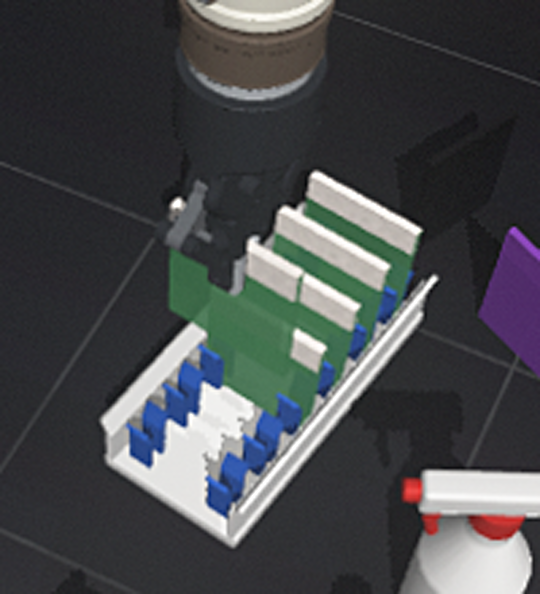

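Run:
```python
from h import *
c=vision.camera("scene");o=telemetry.get_obs();p=o["eef_pos"];print(p)
f=lambda q:((proj(c,q)-[270,60])*2.7).round(0).tolist()
u=np.array([.984,-.177,0])
for dz in(-.061,.039): print(f([p+[0,0,dz]-.045*u,p+[0,0,dz]+.045*u]))
a=cv2.resize(c["img"][60:280,270:470,::-1],(540,594),interpolation=2)
h=cv2.cvtColor(a,cv2.COLOR_BGR2HSV);m=(h[...,0]>40)&(h[...,0]<85)&(h[...,1]>90)
for x in (168,170,172,174,178,182): print(x,np.nonzero(m[:,x])[0][[0,-1]] if m[:,x].any() else None)
```

```text
[0.58002529 0.12759122 0.19718476]
[[165.0, 305.0], [279.0, 375.0]]
[[168.0, 201.0], [295.0, 274.0]]
168 [251 309]
170 [251 311]
172 [252 312]
174 [253 313]
178 [255 316]
182 [257 318]
```

```bash
python3 -m inch '[[[0,0,0],[-0.0234,-0.1224,0],0.9],[[0,0,0],[-0.0234,-0.1224,0],0.9],[[0,0,0],[-0.0234,-0.1224,0],0.9],[[0,0,0],[-0.0234,-0.1224,0],0.9],[[0,0,0],[-0.0234,-0.1224,0],0.9],[[0,0,0],[-0.0234,-0.1224,0],0.9],[[0,0,0],[-0.0234,-0.1224,0],0.9],[[0,0,0],[-0.0234,-0.1224,0],0.9],[[0,0,0],[-0.0234,-0.1224,0],0.9],[[0,0,0],[-0.0234,-0.1224,0],0.9]]'
python3 -m inch '[[[0,0,0],[0,0,0],0.9],[[0,0,0],[0,0,0],0.9],[[0,0,0],[0,0,0],0.9],[[0,0,0],[0,0,0],0.9]]'
python3 - <<'E'
from h import *
plan(.5861,-.2459,.075,79.8)
c=vision.camera("scene");plan(.5861,-.2459,.075,79.8)
cv2.imwrite("pics/s5.png",cv2.resize(c["img"][230:470,170:370,::-1],(500,600),interpolation=2))
f=lambda q:((proj(c,q)-[170,230])*2.5).round(0).tolist()
B=np.array([.5973,-.1839,0]);u=np.array([.984,-.177,0]);v=np.array([.177,.984,0])
for s in range(6):
    q=B+v*(-.105+.042*s);print(s,f([q-.05*u+[0,0,.057],q+.05*u+[0,0,.057],q+[0,0,.012]]))
E
```

```text
clock: 9.3
eef_pos: [0.584, -0.2474, 0.1962]
tool_rot: [0.088, 0.996, 0.0, -0.002]
ft_force: [0.5, 0.2, -1.3]
grip_width: 0.0059
grasp_force: 52.8
clock: 9.63
eef_pos: [0.585, -0.2445, 0.1974]
tool_rot: [0.088, 0.996, 0.001, -0.001]
ft_force: [0.4, 0.9, -0.3]
grip_width: 0.0053
grasp_force: 52.8
shift [-0.0056 -0.0042  0.408 ] rows>=2.9  turn z 0.0004 clock 9.63 tilt xy [-0.0023  0.0012] head 79.95
shift [-0.0044 -0.005   0.4095] rows>=2.9  turn z 0.0005 clock 9.68 tilt xy [-0.0016  0.0008] head 79.99
0 [[89.0, 410.0], [211.0, 514.0], [161.0, 475.0]]
1 [[135.0, 357.0], [257.0, 457.0], [204.0, 422.0]]
2 [[180.0, 306.0], [301.0, 402.0], [246.0, 371.0]]
3 [[223.0, 256.0], [343.0, 349.0], [286.0, 322.0]]
4 [[264.0, 209.0], [383.0, 298.0], [325.0, 274.0]]
5 [[304.0, 163.0], [422.0, 248.0], [363.0, 229.0]]
```

View pics/s5.png

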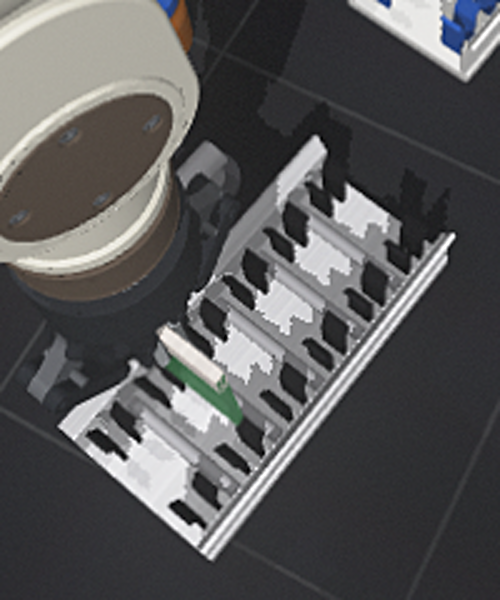

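The plate hangs over slot 1, with its lower edge at crop (190–240, 385–420). The bay fin pairs lie where projected, to about 2 mm. Lowering.

```bash
python3 -m inch '[[[0,0,0],[-0.004,-0.0045,0.05],0.9],[[0,0,0],[0,0,0.07],0.9],[[0,0,0],[0,0,0.07],0.9],[[0,0,0],[0,0,0.05],0.9],[[0,0,0],[0,0,0.04],0.9],[[0,0,0],[0,0,0.03],0.9],[[0,0,0],[0,0,0.025],0.9],[[0,0,0],[0,0,0.025],0.9],[[0,0,0],[0,0,0.02],0.9],[[0,0,0],[0,0,0],0.9]]'
python3 -m inch '[[[0,0,0],[0,0,0.01],0.9],[[0,0,0],[0,0,0.01],0.9],[[0,0,0],[0,0,0],0.9]]'
python3 -m inch '[[[0,0,0],[0,0,0.008],0.9],[[0,0,0],[0,0,0],0.9],[[0,0,0],[0,0,0],0.9]]'
```

```text
clock: 10.52
eef_pos: [0.5859, -0.2469, 0.0834]
tool_rot: [0.088, 0.996, 0.0, -0.001]
ft_force: [0.1, -0.8, -1.5]
grip_width: 0.0057
grasp_force: 52.8
clock: 10.77
eef_pos: [0.5864, -0.2475, 0.0784]
tool_rot: [0.088, 0.996, 0.0, -0.0]
ft_force: [0.0, 0.3, -0.9]
grip_width: 0.0055
grasp_force: 52.8
clock: 11.02
eef_pos: [0.5864, -0.2475, 0.0763]
tool_rot: [0.088, 0.996, -0.0, 0.0]
ft_force: [-0.2, -0.1, -1.1]
grip_width: 0.0051
grasp_force: 52.8
```

Sliding in free. Continuing gently until contact.

```bash
python3 -m inch '[[[0,0,0],[0,0,0.006],0.9],[[0,0,0],[0,0,0],0.9],[[0,0,0],[0,0,0],0.9]]'
python3 -m inch '[[[0,0,0],[0,0,0.004],0.9],[[0,0,0],[0,0,0],0.9],[[0,0,0],[0,0,0],0.9]]'
python3 -m inch '[[[0,0,0],[0,0,0.004],0.9],[[0,0,0],[0,0,0],0.9],[[0,0,0],[0,0,0],0.9]]'
python3 -m inch '[[[0,0,0],[0,0,0.004],0.9],[[0,0,0],[0,0,0],0.9],[[0,0,0],[0,0,0],0.9]]'
```

```text
clock: 11.27
eef_pos: [0.5863, -0.2474, 0.0743]
tool_rot: [0.088, 0.996, 0.0, -0.0]
ft_force: [-0.4, 0.4, -0.5]
grip_width: 0.0055
grasp_force: 52.8
clock: 11.52
eef_pos: [0.5866, -0.2475, 0.0737]
tool_rot: [0.088, 0.996, -0.0, 0.0]
ft_force: [-0.6, 0.0, 2.2]
grip_width: 0.0052
grasp_force: 53.2
clock: 11.77
eef_pos: [0.5866, -0.2475, 0.0736]
tool_rot: [0.088, 0.996, -0.0, 0.001]
ft_force: [-2.9, 0.4, 6.9]
grip_width: 0.0055
grasp_force: 54.2
clock: 12.02
eef_pos: [0.5866, -0.2476, 0.0736]
tool_rot: [0.088, 0.996, -0.0, 0.001]
ft_force: [-5.4, 1.6, 12.9]
grip_width: 0.0057
grasp_force: 55.0
```

```bash
python3 -m inch '[[[0,0,0],[0,0,-0.006],0.7],[[0,0,0],[0,0,0],0.4],[[0,0,0],[0,0,0],0.25],[[0,0,0],[0,0,0],0.25],[[0,0,0],[0,0,-0.04],0.25],[[0,0,0],[0,0,-0.09],0.25],[[0,0,0],[0,0,-0.12],0.25],[[0,0,0],[0,0,-0.09],0.25],[[0,0,0],[0,0,0],0.25],[[0,0,0],[0,0,0],0.25]]'
cat >> h.py <<'E'
def edge(img):
    """outer outline of the rack in the top image: minAreaRect of bright+green+blue blob"""
    s=img[170:300,150:350];h=cv2.cvtColor(s,cv2.COLOR_RGB2HSV)
    m=((h[...,2]>105)|((h[...,1]>100)&(h[...,2]>60)&(h[...,0]<125))).astype(np.uint8)
    m=cv2.morphologyEx(m,cv2.MORPH_OPEN,np.ones((3,3)))
    C=max(cv2.findContours(m,0,2)[0],key=cv2.contourArea);r=cv2.minAreaRect(C);return np.array(r[0])+[150,170],r[1],r[2]
E
python3 - <<'E'
from h import *
t=vision.camera("top");b=cv2.imread("pics/top0.png")[:,:,::-1]
print(edge(b),edge(t["img"]))
cv2.imwrite("pics/t6.png",t["img"][:,:,::-1])
a=vision.camera("scene")["img"][230:430,170:370,::-1];cv2.imwrite("pics/s6.png",np.hstack([cv2.resize(t["img"][180:300,190:350,::-1],(400,300),interpolation=2),cv2.resize(a,(300,300),interpolation=2)]))
plan(.5908,.1747,.2,79.8)
E
```

```text
clock: 12.85
eef_pos: [0.5878, -0.248, 0.1766]
tool_rot: [0.088, 0.996, -0.001, 0.002]
ft_force: [-0.4, 0.8, -0.1]
grip_width: 0.0322
grasp_force: 0.0
(array([256.01933289, 229.61487579]), (106.34166717529297, 52.18922424316406), 11.0035400390625) (array([257.11816406, 229.87965012]), (106.37322998046875, 52.110721588134766), 10.784297943115234)
shift [ 0.2309  1.3872 -0.088 ] rows>=10.1  turn z 0.0002 clock 12.95 tilt xy [-0.0019  0.0008] head 79.88
```

View pics/s6.png

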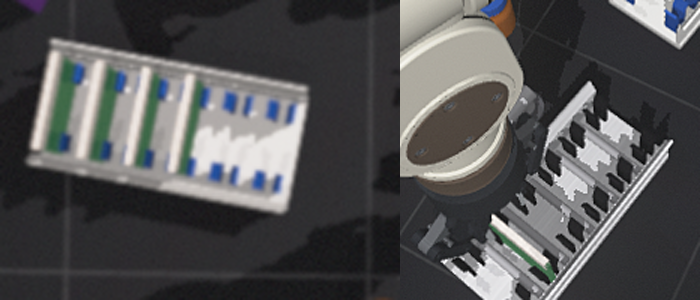

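Left: the rack now has four plates. Right: the plate stands in bay slot 1, down among the fins. The rack crept about 2.6 mm toward −y, so I'm correcting for that. Next is plate 2.

```bash
python3 -m inch '[[[0,0,0],[0.0211,0.1253,0],0.25],[[0,0,0],[0.0211,0.1253,0],0.25],[[0,0,0],[0.0211,0.1253,0],0.25],[[0,0,0],[0.0211,0.1253,0],0.25],[[0,0,0],[0.0211,0.1253,0],0.25],[[0,0,0],[0.0211,0.1253,0],0.25],[[0,0,0],[0.0211,0.1253,0],0.25],[[0,0,0],[0.0211,0.1253,0],0.25],[[0,0,0],[0.0211,0.1253,0],0.25],[[0,0,0],[0.0211,0.1253,0],0.25]]'
python3 -m inch '[[[0,0,0],[0.0211,0.1253,0],0.25],[[0,0,0],[0,0,0],0.25],[[0,0,0],[0,0,0],0.25],[[0,0,0],[0,0,0],0.25],[[0,0,0],[0,0,0],0.25]]'
python3 -c "
from h import *
plan(.590,.172,.0735,79.8)"
```

```text
clock: 13.78
eef_pos: [0.5885, 0.1353, 0.1722]
tool_rot: [0.088, 0.996, -0.001, -0.002]
ft_force: [-0.4, -0.3, 0.1]
grip_width: 0.0322
grasp_force: 0.0
clock: 14.2
eef_pos: [0.5899, 0.1706, 0.1734]
tool_rot: [0.089, 0.996, -0.001, -0.001]
ft_force: [0.9, 0.3, 0.3]
grip_width: 0.0321
grasp_force: 0.0
shift [-1.000e-04  5.000e-03  3.328e-01] rows>=2.4  turn z 0.0000 clock 14.2 tilt xy [-0.0024 -0.001 ] head 79.8
```

```bash
python3 -m inch '[[[0,0,0],[0,0.004,0.04],0.25],[[0,0,0],[0,0,0.07],0.25],[[0,0,0],[0,0,0.07],0.25],[[0,0,0],[0,0,0.06],0.25],[[0,0,0],[0,0,0.05],0.25],[[0,0,0],[0,0,0.03],0.25],[[0,0,0],[0,0,0.013],0.25],[[0,0,0],[0,0,0],0.25],[[0,0,0],[0,0,0],0.25]]'
python3 -m inch '[[[0,0,0],[0,0,0],0.9],[[0,0,0],[0,0,0],0.9],[[0,0,0],[0,0,0],0.9],[[0,0,0],[0,0,0],0.9],[[0,0,0],[0,0,0],0.9]]'
python3 -m inch '[[[0,0,0],[0,0,-0.02],0.9],[[0,0,0],[0,0,-0.04],0.9],[[0,0,0],[0,0,-0.06],0.9],[[0,0,0],[0,0,-0.08],0.9],[[0,0,0],[0,0,-0.08],0.9],[[0,0,0],[0,0,-0.08],0.9],[[0,0,0],[0,0,-0.06],0.9],[[0,0,0],[0,0,0],0.9],[[0,0,0],[0,0,0],0.9],[[0,0,0],[0,0,0],0.9]]'
python3 -c "
from h import *
q=np.array([.5866,-.2475])+.042*np.array([.177,.984]);print(q)
plan(*q,.2,79.8)"
```

```text
clock: 14.95
eef_pos: [0.5913, 0.1726, 0.0753]
tool_rot: [0.089, 0.996, 0.0, 0.0]
ft_force: [0.4, -0.4, -0.1]
grip_width: 0.032
grasp_force: 0.0
clock: 15.37
eef_pos: [0.5917, 0.1734, 0.076]
tool_rot: [0.088, 0.996, 0.0, 0.001]
ft_force: [-0.5, -1.0, 4.6]
grip_width: 0.0056
grasp_force: 51.9
clock: 16.2
eef_pos: [0.5897, 0.1728, 0.1989]
tool_rot: [0.088, 0.996, -0.001, -0.001]
ft_force: [-0.2, 0.6, -1.3]
grip_width: 0.0054
grasp_force: 51.4
[ 0.594034 -0.206172]
shift [-0.2361 -1.2411 -0.0025] rows>=9.1  turn z 0.0002 clock 16.2 tilt xy [-0.003  -0.0009] head 79.88
```

```bash
python3 -m inch '[[[0,0,0],[-0.0236,-0.1241,0],0.9],[[0,0,0],[-0.0236,-0.1241,0],0.9],[[0,0,0],[-0.0236,-0.1241,0],0.9],[[0,0,0],[-0.0236,-0.1241,0],0.9],[[0,0,0],[-0.0236,-0.1241,0],0.9],[[0,0,0],[-0.0236,-0.1241,0],0.9],[[0,0,0],[-0.0236,-0.1241,0],0.9],[[0,0,0],[-0.0236,-0.1241,0],0.9],[[0,0,0],[-0.0236,-0.1241,0],0.9],[[0,0,0],[-0.0236,-0.1241,0],0.9]]'
python3 -m inch '[[[0,0,0],[0,0,0],0.9],[[0,0,0],[0,0,0],0.9],[[0,0,0],[0,0,0],0.9],[[0,0,0],[0,0,0],0.9],[[0,0,0],[0,0,0],0.9]]'
python3 -c "
from h import *
plan(.594,-.2062,.0755,79.8)
t=vision.camera('top');plan(.594,-.2062,.0755,79.8);print(edge(t['img']))"
```

```text
clock: 17.03
eef_pos: [0.5934, -0.2073, 0.198]
tool_rot: [0.088, 0.996, 0.001, -0.002]
ft_force: [1.5, -0.1, -1.2]
grip_width: 0.0053
grasp_force: 51.5
clock: 17.45
eef_pos: [0.5949, -0.2042, 0.2001]
tool_rot: [0.087, 0.996, 0.0, -0.001]
ft_force: [-0.2, 0.2, -1.1]
grip_width: 0.0056
grasp_force: 51.7
shift [ 0.0013 -0.0073  0.4154] rows>=3.0  turn z 0.0006 clock 17.45 tilt xy [-0.0012  0.0006] head 80.01
shift [ 0.002  -0.0072  0.4164] rows>=3.0  turn z 0.0006 clock 17.5 tilt xy [-0.0007  0.0004] head 80.01
(array([257.41685486, 229.93654633]), (105.76512145996094, 52.110721588134766), 10.784297943115234)
```

Lowering by 0.388, then in small contact steps.

```bash
python3 -m inch '[[[0,0,0],[0.001,-0.006,0.05],0.9],[[0,0,0],[0,0,0.07],0.9],[[0,0,0],[0,0,0.07],0.9],[[0,0,0],[0,0,0.06],0.9],[[0,0,0],[0,0,0.045],0.9],[[0,0,0],[0,0,0.035],0.9],[[0,0,0],[0,0,0.03],0.9],[[0,0,0],[0,0,0.02],0.9],[[0,0,0],[0,0,0.015],0.9],[[0,0,0],[0,0,0],0.9]]'
python3 -m inch '[[[0,0,0],[0,0,0.008],0.9],[[0,0,0],[0,0,0.005],0.9],[[0,0,0],[0,0,0],0.9],[[0,0,0],[0,0,0],0.9]]'
python3 -m inch '[[[0,0,0],[0,0,0.004],0.9],[[0,0,0],[0,0,0.004],0.9],[[0,0,0],[0,0,0],0.9],[[0,0,0],[0,0,0],0.9]]'
```

```text
clock: 18.33
eef_pos: [0.5946, -0.2065, 0.0817]
tool_rot: [0.088, 0.996, 0.001, -0.0]
ft_force: [-0.6, 3.5, -2.9]
grip_width: 0.0053
grasp_force: 51.3
clock: 18.67
eef_pos: [0.5951, -0.2068, 0.079]
tool_rot: [0.088, 0.996, 0.001, 0.001]
ft_force: [0.4, 5.5, -0.6]
grip_width: 0.0052
grasp_force: 51.8
clock: 19.0
eef_pos: [0.5954, -0.2068, 0.0769]
tool_rot: [0.088, 0.996, 0.001, 0.001]
ft_force: [1.1, 4.9, 1.4]
grip_width: 0.0053
grasp_force: 52.1
```

```bash
python3 -m inch '[[[0,0,0],[0,0.004,0.003],0.9],[[0,0,0],[0,0,0.003],0.9],[[0,0,0],[0,0,0],0.9],[[0,0,0],[0,0,0],0.9]]'
python3 -m inch '[[[0,0,0],[0,0,0.004],0.9],[[0,0,0],[0,0,0],0.9],[[0,0,0],[0,0,0],0.9]]'
```

```text
clock: 19.33
eef_pos: [0.5955, -0.2066, 0.0761]
tool_rot: [0.088, 0.996, -0.0, 0.001]
ft_force: [-0.8, 4.5, 5.9]
grip_width: 0.0052
grasp_force: 53.1
clock: 19.58
eef_pos: [0.5955, -0.2066, 0.076]
tool_rot: [0.088, 0.996, -0.0, 0.002]
ft_force: [-3.2, 5.9, 12.1]
grip_width: 0.0057
grasp_force: 53.9
```

```bash
python3 -m inch '[[[0,0,0],[0,0,-0.006],0.7],[[0,0,0],[0,0,0],0.4],[[0,0,0],[0,0,0],0.25],[[0,0,0],[0,0,0],0.25],[[0,0,0],[0,0,-0.04],0.25],[[0,0,0],[0,0,-0.09],0.25],[[0,0,0],[0,0,-0.12],0.25],[[0,0,0],[0,0,-0.09],0.25],[[0,0,0],[0,0,0],0.25],[[0,0,0],[0,0,0],0.25]]'
python3 - <<'E'
from h import *
t=vision.camera("top");print(edge(t["img"]))
plan(.596,.2142,.176,79.8)
E
```

```text
clock: 20.42
eef_pos: [0.596, -0.2073, 0.1788]
tool_rot: [0.088, 0.996, -0.001, 0.002]
ft_force: [0.4, -0.4, -0.9]
grip_width: 0.0321
grasp_force: 0.0
(array([257.42510223, 229.88944244]), (105.71676635742188, 52.12187957763672), 10.885527610778809)
shift [0.2427 1.3822 0.0015] rows>=10.1  turn z 0.0002 clock 20.47 tilt xy [ 0.0005 -0.0007] head 79.87
```

```bash
python3 -m inch '[[[0,0,0],[0.0221,0.1257,0],0.25],[[0,0,0],[0.0221,0.1257,0],0.25],[[0,0,0],[0.0221,0.1257,0],0.25],[[0,0,0],[0.0221,0.1257,0],0.25],[[0,0,0],[0.0221,0.1257,0],0.25],[[0,0,0],[0.0221,0.1257,0],0.25],[[0,0,0],[0.0221,0.1257,0],0.25],[[0,0,0],[0.0221,0.1257,0],0.25],[[0,0,0],[0.0221,0.1257,0],0.25],[[0,0,0],[0.0221,0.1257,0],0.25]]'
python3 -m inch '[[[0,0,0],[0.0221,0.1257,0],0.25],[[0,0,0],[0,0,0],0.25],[[0,0,0],[0,0,0],0.25],[[0,0,0],[0,0,0],0.25],[[0,0,0],[0,0,0],0.25]]'
python3 - <<'E'
from h import *
plan(.596,.2142,.0745,79.8)
c=vision.camera("scene");plan(.596,.2142,.0745,79.8)
a=cv2.imread("pics/scene0.png")
# rack shift check: right-hand (near) rack rim, scene view
A=cv2.cvtColor(a,6)[225:270,320:440].astype(np.float32);B=cv2.cvtColor(c["img"],7)[225:270,320:440].astype(np.float32);print(cv2.phaseCorrelate(A,B,cv2.createHanningWindow((120,45),5)))
E
```

```text
clock: 21.3
eef_pos: [0.5941, 0.1777, 0.1741]
tool_rot: [0.088, 0.996, -0.001, -0.002]
ft_force: [0.1, -0.2, -0.8]
grip_width: 0.0321
grasp_force: 0.0
clock: 21.72
eef_pos: [0.5952, 0.2133, 0.1754]
tool_rot: [0.089, 0.996, -0.001, -0.001]
ft_force: [-0.7, -1.0, 0.5]
grip_width: 0.032
grasp_force: 0.0
shift [-0.0029  0.0039  0.3363] rows>=2.4  turn z 0.0000 clock 21.72 tilt xy [-0.0024 -0.0013] head 79.8
shift [-0.0016  0.0044  0.3378] rows>=2.4  turn z -0.0001 clock 21.77 tilt xy [-0.0016 -0.0009] head 79.76
((-0.6022016781426913, 1.3141747480211095), 1.043093674271195)
```

Rack unmoved apart from the known creep. Grasping plate 3.

```bash
python3 -m inch '[[[0,0,0],[-0.002,0.004,0.04],0.25],[[0,0,0],[0,0,0.07],0.25],[[0,0,0],[0,0,0.07],0.25],[[0,0,0],[0,0,0.06],0.25],[[0,0,0],[0,0,0.05],0.25],[[0,0,0],[0,0,0.03],0.25],[[0,0,0],[0,0,0.016],0.25],[[0,0,0],[0,0,0],0.25],[[0,0,0],[0,0,0],0.25]]'
python3 -m inch '[[[0,0,0],[0,0,0],0.9],[[0,0,0],[0,0,0],0.9],[[0,0,0],[0,0,0],0.9],[[0,0,0],[0,0,0],0.9],[[0,0,0],[0,0,0],0.9]]'
python3 -m inch '[[[0,0,0],[0,0,-0.02],0.9],[[0,0,0],[0,0,-0.04],0.9],[[0,0,0],[0,0,-0.06],0.9],[[0,0,0],[0,0,-0.08],0.9],[[0,0,0],[0,0,-0.08],0.9],[[0,0,0],[0,0,-0.08],0.9],[[0,0,0],[0,0,-0.06],0.9],[[0,0,0],[0,0,0],0.9],[[0,0,0],[0,0,0],0.9],[[0,0,0],[0,0,0],0.9]]'
python3 -c "
from h import *
q=np.array([.5870,-.2465])+.084*np.array([.177,.984]);print(q)
plan(*q,.2,79.8)"
```

```text
clock: 22.52
eef_pos: [0.597, 0.2154, 0.0765]
tool_rot: [0.089, 0.996, 0.0, 0.0]
ft_force: [0.6, -0.1, -0.4]
grip_width: 0.0322
grasp_force: 0.0
clock: 22.93
eef_pos: [0.5974, 0.216, 0.0773]
tool_rot: [0.088, 0.996, 0.0, 0.001]
ft_force: [-0.3, -1.0, 6.3]
grip_width: 0.0058
grasp_force: 51.1
clock: 23.77
eef_pos: [0.5956, 0.2157, 0.2001]
tool_rot: [0.088, 0.996, -0.001, -0.001]
ft_force: [0.3, -0.5, -2.2]
grip_width: 0.0055
grasp_force: 50.4
[ 0.601868 -0.163844]
shift [-0.2427 -1.2418  0.0014] rows>=9.1  turn z 0.0002 clock 23.77 tilt xy [-0.0027 -0.0008] head 79.89
```

```bash
python3 -m inch '[[[0,0,0],[-0.0243,-0.1242,0],0.9],[[0,0,0],[-0.0243,-0.1242,0],0.9],[[0,0,0],[-0.0243,-0.1242,0],0.9],[[0,0,0],[-0.0243,-0.1242,0],0.9],[[0,0,0],[-0.0243,-0.1242,0],0.9],[[0,0,0],[-0.0243,-0.1242,0],0.9],[[0,0,0],[-0.0243,-0.1242,0],0.9],[[0,0,0],[-0.0243,-0.1242,0],0.9],[[0,0,0],[-0.0243,-0.1242,0],0.9],[[0,0,0],[-0.0243,-0.1242,0],0.9]]'
python3 -m inch '[[[0,0,0],[0,0,0],0.9],[[0,0,0],[0,0,0],0.9],[[0,0,0],[0,0,0],0.9],[[0,0,0],[0,0,0],0.9],[[0,0,0],[0,0,0],0.9]]'
python3 -c "
from h import *
plan(.602,-.1638,.077,79.8)
t=vision.camera('top');plan(.602,-.1638,.077,79.8);print(edge(t['img']))"
```

```text
clock: 24.6
eef_pos: [0.6013, -0.1652, 0.1993]
tool_rot: [0.088, 0.996, 0.001, -0.002]
ft_force: [1.3, 0.1, -1.3]
grip_width: 0.005
grasp_force: 50.5
clock: 25.02
eef_pos: [0.6027, -0.1621, 0.2013]
tool_rot: [0.087, 0.996, 0.0, -0.001]
ft_force: [-0.3, 0.1, -1.1]
grip_width: 0.0052
grasp_force: 50.6
shift [ 0.0006 -0.006   0.4142] rows>=3.0  turn z 0.0006 clock 25.02 tilt xy [-0.0013  0.0006] head 80.0
shift [ 0.0014 -0.006   0.4153] rows>=3.0  turn z 0.0006 clock 25.07 tilt xy [-0.0007  0.0003] head 80.01
(array([257.21006775, 229.89715576]), (106.18611145019531, 52.110721588134766), 10.784297943115234)
```

```bash
python3 -m inch '[[[0,0,0],[0.001,-0.005,0.05],0.9],[[0,0,0],[0,0,0.07],0.9],[[0,0,0],[0,0,0.07],0.9],[[0,0,0],[0,0,0.06],0.9],[[0,0,0],[0,0,0.045],0.9],[[0,0,0],[0,0,0.035],0.9],[[0,0,0],[0,0,0.03],0.9],[[0,0,0],[0,0,0.02],0.9],[[0,0,0],[0,0,0.012],0.9],[[0,0,0],[0,0,0],0.9]]'
python3 -m inch '[[[0,0,0],[0,0,0.008],0.9],[[0,0,0],[0,0,0.006],0.9],[[0,0,0],[0,0,0],0.9],[[0,0,0],[0,0,0],0.9]]'
python3 -m inch '[[[0,0,0],[0,0,0.004],0.9],[[0,0,0],[0,0,0.004],0.9],[[0,0,0],[0,0,0],0.9],[[0,0,0],[0,0,0],0.9]]'
python3 -m inch '[[[0,0,0],[0,0,0.004],0.9],[[0,0,0],[0,0,0],0.9],[[0,0,0],[0,0,0],0.9]]'
```

```text
clock: 25.9
eef_pos: [0.6022, -0.1648, 0.0839]
tool_rot: [0.088, 0.996, 0.0, -0.0]
ft_force: [-0.4, 0.2, -2.0]
grip_width: 0.0052
grasp_force: 50.5
clock: 26.23
eef_pos: [0.6028, -0.165, 0.0806]
tool_rot: [0.088, 0.996, 0.0, 0.001]
ft_force: [0.4, 1.4, -1.5]
grip_width: 0.0052
grasp_force: 50.6
clock: 26.57
eef_pos: [0.6025, -0.165, 0.0778]
tool_rot: [0.088, 0.996, 0.0, 0.0]
ft_force: [1.3, 1.8, -0.8]
grip_width: 0.0053
grasp_force: 50.7
clock: 26.82
eef_pos: [0.6025, -0.1651, 0.0773]
tool_rot: [0.088, 0.996, 0.0, 0.0]
ft_force: [-1.2, 2.7, 4.5]
grip_width: 0.0052
grasp_force: 51.4
```

```bash
python3 -m inch '[[[0,0,0],[0,0,0.002],0.9],[[0,0,0],[0,0,0],0.6],[[0,0,0],[0,0,0],0.25],[[0,0,0],[0,0,0],0.25],[[0,0,0],[0,0,-0.04],0.25],[[0,0,0],[0,0,-0.09],0.25],[[0,0,0],[0,0,-0.12],0.25],[[0,0,0],[0,0,-0.09],0.25],[[0,0,0],[0,0,0],0.25],[[0,0,0],[0,0,0],0.25]]'
python3 - <<'E'
from h import *
t=vision.camera("top");print(edge(t["img"]))
plan(.603,.2567,.176,79.8)
E
```

```text
clock: 27.65
eef_pos: [0.6035, -0.1661, 0.1799]
tool_rot: [0.088, 0.996, -0.001, 0.002]
ft_force: [-0.1, -0.3, -0.3]
grip_width: 0.032
grasp_force: 0.0
(array([257.21006775, 229.89715576]), (106.18611145019531, 52.110721588134766), 10.784297943115234)
shift [0.2453 1.3861 0.0053] rows>=10.1  turn z 0.0002 clock 27.7 tilt xy [ 0.0004 -0.0007] head 79.86
```

```bash
python3 -m inch '[[[0,0,0],[0.0223,0.126,0],0.25],[[0,0,0],[0.0223,0.126,0],0.25],[[0,0,0],[0.0223,0.126,0],0.25],[[0,0,0],[0.0223,0.126,0],0.25],[[0,0,0],[0.0223,0.126,0],0.25],[[0,0,0],[0.0223,0.126,0],0.25],[[0,0,0],[0.0223,0.126,0],0.25],[[0,0,0],[0.0223,0.126,0],0.25],[[0,0,0],[0.0223,0.126,0],0.25],[[0,0,0],[0.0223,0.126,0],0.25]]'
python3 -m inch '[[[0,0,0],[0.0223,0.126,0],0.25],[[0,0,0],[0,0,0],0.25],[[0,0,0],[0,0,0],0.25],[[0,0,0],[0,0,0],0.25],[[0,0,0],[0,0,0],0.25]]'
python3 - <<'E'
from h import *
c=vision.camera("scene");plan(.603,.2567,.0745,79.8)
a=cv2.imread("pics/scene0.png")
A=cv2.cvtColor(a,6)[225:270,320:440].astype(np.float32);B=cv2.cvtColor(c["img"],7)[225:270,320:440].astype(np.float32);print(cv2.phaseCorrelate(A,B,cv2.createHanningWindow((120,45),5)))
cv2.imwrite("pics/s8.png",cv2.resize(c["img"][100:420,170:450,::-1],(525,600),interpolation=2))
E
```

```text
clock: 28.53
eef_pos: [0.6013, 0.2199, 0.1752]
tool_rot: [0.088, 0.996, -0.001, -0.002]
ft_force: [1.0, 0.5, -0.5]
grip_width: 0.0319
grasp_force: 0.0
clock: 28.95
eef_pos: [0.6024, 0.2555, 0.1765]
tool_rot: [0.089, 0.996, -0.001, -0.001]
ft_force: [-0.0, -0.4, 0.1]
grip_width: 0.0318
grasp_force: 0.0
shift [-0.0006  0.0052  0.3418] rows>=2.5  turn z -0.0001 clock 29.0 tilt xy [-0.0016 -0.0011] head 79.76
((-3.8786803218542687, -3.8165354604024593), 0.7841760559435244)
```

View pics/s8.png

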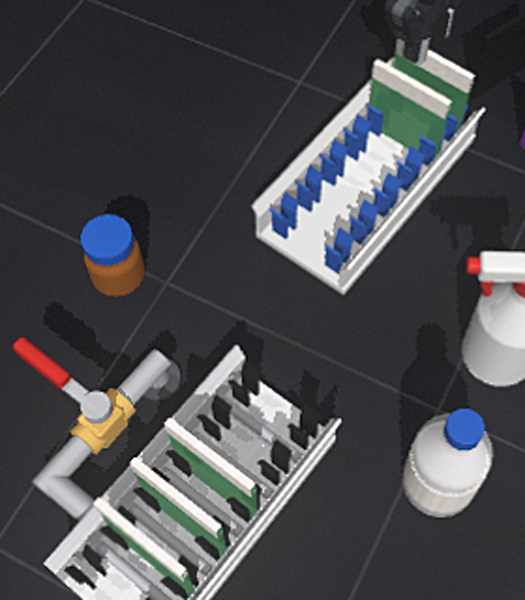

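The rack has been knocked: its near corner moved from (357,259) to about (353,256). Three plates stand in bay slots 1–3. Re-measuring before going down.

Run:
```python
from h import *
c=vision.camera("scene");t=vision.camera("top");print(edge(t["img"]))
a=cv2.resize(c["img"][110:265,295:435,::-1],(540,598),interpolation=2)
b=cv2.resize(t["img"][185:295,190:290,::-1],(260,286),interpolation=2)
o=np.zeros((598,800,3),np.uint8);o[:,:540]=a;o[:286,540:]=b;cv2.imwrite("pics/s9.png",o)
f=lambda q:((proj(c,q)-[295,110])*(540/140)).round(0).tolist()
B=np.array([.5926,.1935,0]);u=np.array([.984,-.177,0]);v=np.array([.177,.984,0])
print("corners z.057 old",f([B+sx*.0575*u+sy*.125*v+[0,0,.057] for sx,sy in((1,1),(1,-1),(-1,-1),(-1,1))]))
for q in [(.61,.2975),(.602,.2567)]:
    q=np.array([*q,.112]);print(f([q-.045*u,q+.045*u]))
```

```text
(array([229.5, 234.5]), (129.0, 159.0), 90.0)
corners z.057 old [[520.0, 200.0], [239.0, 536.0], [45.0, 408.0], [336.0, 96.0]]
[[344.0, 55.0], [496.0, 140.0]]
[[296.0, 104.0], [450.0, 192.0]]
```

View pics/s9.png

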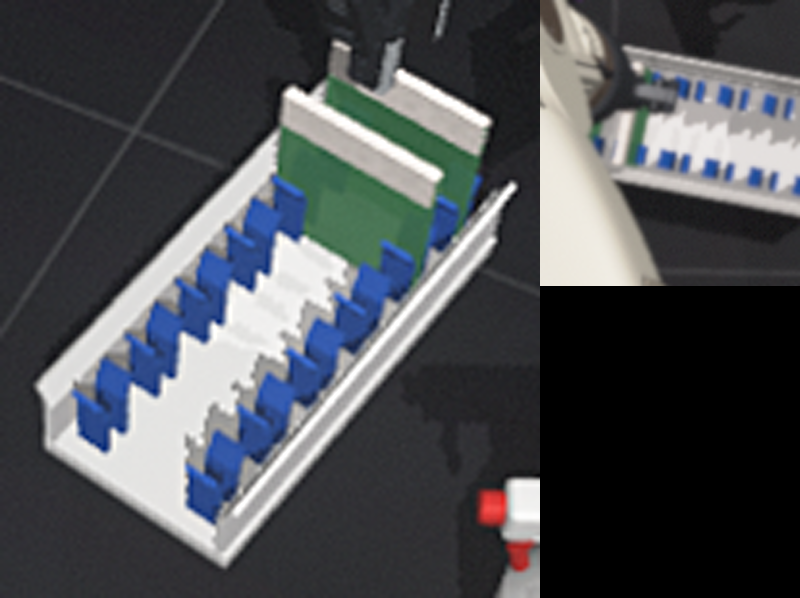

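Run:
```python
from h import *
c=vision.camera("scene")
k=lambda p:(np.array(p,float)+.5)/(540/140)-.5+[295,110]
for n,t in(("old4",((296,104),(450,192))),("p4",((284,90),(440,175))),("p5",((335,42),(490,122)))):
    P=cast(c,k(t),.112);d=P[1]-P[0];print(n,P.mean(0),np.hypot(*d[:2]),np.degrees(np.arctan2(d[1],d[0])))
P=cast(c,k([(222,518),(516,185),(38,385)]),.057);print(P, np.degrees(np.arctan2(P[1]-P[0],1)[0]),"rack heading y",np.degrees(np.arctan2(*(P[1]-P[0])[1::-1])),"centre",(P[1]+P[2])/2)
plan(.603,.2567,.0745,79.8)
```

```text
old4 [0.60101415 0.25724131 0.112     ] 0.09032106113005617 -10.367051752956844
p4 [0.59232981 0.26378252 0.112     ] 0.09080949899715335 -9.083034073884773
p5 [0.6016916  0.30573397 0.112     ] 0.09027631179976349 -8.227577422040085
[[0.61489592 0.06551832 0.057     ]
 [0.66484966 0.31484348 0.057     ]
 [0.50358178 0.09129027 0.057     ]] 2.8597613329736866 rack heading y 78.67046728809709 centre [0.58421572 0.20306687 0.057     ]
shift [0.0011 0.0036 0.3448] rows>=2.5  turn z -0.0001 clock 29.15 tilt xy [-0.0001 -0.0002] head 79.76
```

Rack moved about (−9, +7) mm with its heading nearly unchanged. Plate 4 is now at about (0.593, 0.263). Adjusting and grasping.

```bash
python3 -m inch '[[[0,0,0],[0.0376,0.018,0],0.25],[[0,0,0],[0,0,0.04],0.25],[[0,0,0],[0,0,0.06],0.25],[[0,0,0],[0,0,0.07],0.25],[[0,0,0],[0,0,0.06],0.25],[[0,0,0],[0,0,0.05],0.25],[[0,0,0],[0,0,0.035],0.25],[[0,0,0],[0,0,0.025],0.25],[[0,0,0],[0,0,0],0.25],[[0,0,0],[0,0,0],0.25]]'
python3 -m inch '[[[0,0,0],[0,0,0],0.9],[[0,0,0],[0,0,0],0.9],[[0,0,0],[0,0,0],0.9],[[0,0,0],[0,0,0],0.9],[[0,0,0],[0,0,0],0.9],[[0,0,0],[0,0,0],0.9]]'
```

```text
clock: 29.98
eef_pos: [0.5927, 0.2645, 0.0762]
tool_rot: [0.088, 0.996, 0.0, 0.0]
ft_force: [-0.4, 0.4, 0.1]
grip_width: 0.032
grasp_force: 0.0
clock: 30.48
eef_pos: [0.5937, 0.2649, 0.0773]
tool_rot: [0.088, 0.996, 0.001, 0.001]
ft_force: [-0.6, 0.3, 5.8]
grip_width: 0.0057
grasp_force: 51.1
```

```bash
python3 -m inch '[[[0,0,0],[0,0,-0.02],0.9],[[0,0,0],[0,0,-0.04],0.9],[[0,0,0],[0,0,-0.06],0.9],[[0,0,0],[0,0,-0.08],0.9],[[0,0,0],[0,0,-0.08],0.9],[[0,0,0],[0,0,-0.08],0.9],[[0,0,0],[0,0,-0.06],0.9],[[0,0,0],[0,0,0],0.9],[[0,0,0],[0,0,0],0.9],[[0,0,0],[0,0,0],0.9]]'
python3 -c "
from h import *
plan(.6095,-.1235,.2,79.8)"
```

```text
clock: 31.32
eef_pos: [0.5918, 0.2639, 0.2]
tool_rot: [0.088, 0.996, -0.001, -0.001]
ft_force: [-0.7, 0.3, -1.8]
grip_width: 0.0052
grasp_force: 50.5
shift [-0.2851 -1.2608  0.0015] rows>=9.3  turn z 0.0002 clock 31.32 tilt xy [-0.003  -0.0014] head 79.87
```

```bash
python3 -m inch '[[[0,0,0],[-0.0285,-0.1264,0],0.9],[[0,0,0],[-0.0285,-0.1264,0],0.9],[[0,0,0],[-0.0285,-0.1264,0],0.9],[[0,0,0],[-0.0285,-0.1264,0],0.9],[[0,0,0],[-0.0285,-0.1264,0],0.9],[[0,0,0],[-0.0285,-0.1264,0],0.9],[[0,0,0],[-0.0285,-0.1264,0],0.9],[[0,0,0],[-0.0285,-0.1264,0],0.9],[[0,0,0],[-0.0285,-0.1264,0],0.9],[[0,0,0],[-0.0285,-0.1264,0],0.9]]'
python3 -m inch '[[[0,0,0],[0,0,0],0.9],[[0,0,0],[0,0,0],0.9],[[0,0,0],[0,0,0],0.9],[[0,0,0],[0,0,0],0.9],[[0,0,0],[0,0,0],0.9]]'
python3 -c "
from h import *
plan(.6095,-.1235,.0773,79.8)
t=vision.camera('top');plan(.6095,-.1235,.0773,79.8);print(edge(t['img']))"
```

```text
clock: 32.15
eef_pos: [0.6086, -0.1256, 0.1992]
tool_rot: [0.088, 0.996, 0.0, -0.002]
ft_force: [0.6, 0.8, -1.1]
grip_width: 0.0057
grasp_force: 50.6
clock: 32.57
eef_pos: [0.61, -0.1223, 0.2012]
tool_rot: [0.087, 0.996, 0.0, -0.001]
ft_force: [-0.2, 1.0, -1.2]
grip_width: 0.0057
grasp_force: 50.6
shift [ 3.000e-04 -4.400e-03  4.131e-01] rows>=3.0  turn z 0.0006 clock 32.57 tilt xy [-0.0014  0.0005] head 80.01
shift [ 0.0011 -0.0044  0.4141] rows>=3.0  turn z 0.0006 clock 32.62 tilt xy [-0.0008  0.0003] head 80.01
(array([254.03668213, 234.31203461]), (105.4743423461914, 52.11476135253906), 11.040940284729004)
```

```bash
python3 -m inch '[[[0,0,0],[0.001,-0.002,0.05],0.9],[[0,0,0],[0,0,0.07],0.9],[[0,0,0],[0,0,0.07],0.9],[[0,0,0],[0,0,0.06],0.9],[[0,0,0],[0,0,0.045],0.9],[[0,0,0],[0,0,0.035],0.9],[[0,0,0],[0,0,0.03],0.9],[[0,0,0],[0,0,0.02],0.9],[[0,0,0],[0,0,0.012],0.9],[[0,0,0],[0,0,0],0.9]]'
python3 -m inch '[[[0,0,0],[0,0,0.008],0.9],[[0,0,0],[0,0,0.006],0.9],[[0,0,0],[0,0,0],0.9],[[0,0,0],[0,0,0],0.9]]'
python3 -m inch '[[[0,0,0],[0,0,0.004],0.9],[[0,0,0],[0,0,0.004],0.9],[[0,0,0],[0,0,0],0.9],[[0,0,0],[0,0,0],0.9]]'
python3 -m inch '[[[0,0,0],[0,0,0.004],0.9],[[0,0,0],[0,0,0],0.9],[[0,0,0],[0,0,0],0.9]]'
```

```text
clock: 33.45
eef_pos: [0.6099, -0.1238, 0.0839]
tool_rot: [0.088, 0.996, 0.001, -0.0]
ft_force: [-0.5, 2.1, -0.9]
grip_width: 0.0056
grasp_force: 50.4
clock: 33.78
eef_pos: [0.6106, -0.1241, 0.0807]
tool_rot: [0.088, 0.996, 0.0, 0.001]
ft_force: [1.0, 3.2, 0.0]
grip_width: 0.0055
grasp_force: 50.7
clock: 34.12
eef_pos: [0.6104, -0.1241, 0.078]
tool_rot: [0.088, 0.996, 0.0, 0.001]
ft_force: [2.4, 4.2, 1.7]
grip_width: 0.0055
grasp_force: 50.9
clock: 34.37
eef_pos: [0.6104, -0.1241, 0.0773]
tool_rot: [0.088, 0.996, 0.0, 0.001]
ft_force: [1.2, 5.7, 3.6]
grip_width: 0.0052
grasp_force: 51.3
```

```bash
python3 -m inch '[[[0,0,0],[0,0.002,0.003],0.9],[[0,0,0],[0,0,0],0.6],[[0,0,0],[0,0,0],0.25],[[0,0,0],[0,0,0],0.25],[[0,0,0],[0,0,-0.04],0.25],[[0,0,0],[0,0,-0.09],0.25],[[0,0,0],[0,0,-0.12],0.25],[[0,0,0],[0,0,-0.09],0.25],[[0,0,0],[0,0,0],0.25],[[0,0,0],[0,0,0],0.25]]'
python3 - <<'E'
from h import *
t=vision.camera("top");print(edge(t["img"]))
plan(.601,.306,.178,79.8)
E
```

```text
clock: 35.2
eef_pos: [0.611, -0.1249, 0.1796]
tool_rot: [0.088, 0.996, -0.001, 0.002]
ft_force: [0.3, -0.4, -1.3]
grip_width: 0.0319
grasp_force: 0.0
(array([253.86538696, 234.17307281]), (105.70658874511719, 52.16688537597656), 11.309932708740234)
shift [ 0.2819  1.4075 -0.0028] rows>=10.3  turn z 0.0001 clock 35.25 tilt xy [ 0.0002 -0.0009] head 79.85
```

```bash
python3 -m inch '[[[0,0,0],[0.0256,0.128,0],0.25],[[0,0,0],[0.0256,0.128,0],0.25],[[0,0,0],[0.0256,0.128,0],0.25],[[0,0,0],[0.0256,0.128,0],0.25],[[0,0,0],[0.0256,0.128,0],0.25],[[0,0,0],[0.0256,0.128,0],0.25],[[0,0,0],[0.0256,0.128,0],0.25],[[0,0,0],[0.0256,0.128,0],0.25],[[0,0,0],[0.0256,0.128,0],0.25],[[0,0,0],[0.0256,0.128,0],0.25]]'
python3 -m inch '[[[0,0,0],[0.0256,0.128,0],0.25],[[0,0,0],[0,0,0],0.25],[[0,0,0],[0,0,0],0.25],[[0,0,0],[0,0,0],0.25],[[0,0,0],[0,0,0],0.25]]'
python3 - <<'E'
from h import *
c=vision.camera("scene");plan(.601,.306,.0745,79.8)
a=cv2.imread("pics/s8.png");
B=cv2.cvtColor(c["img"],7)[225:270,320:440].astype(np.float32);A=cv2.cvtColor(cv2.imread("pics/scene0.png"),6)[225:270,320:440].astype(np.float32);print(cv2.phaseCorrelate(A,B,cv2.createHanningWindow((120,45),5)))
E
```

```text
clock: 36.08
eef_pos: [0.6004, 0.2686, 0.1749]
tool_rot: [0.088, 0.996, -0.001, -0.002]
ft_force: [1.1, 0.1, 0.1]
grip_width: 0.0321
grasp_force: 0.0
clock: 36.5
eef_pos: [0.6007, 0.305, 0.1762]
tool_rot: [0.089, 0.996, -0.001, -0.001]
ft_force: [-0.7, -1.3, 0.3]
grip_width: 0.0322
grasp_force: 0.0
shift [2.000e-04 4.400e-03 3.409e-01] rows>=2.5  turn z -0.0001 clock 36.55 tilt xy [-0.0015 -0.0013] head 79.76
((-3.9086568480427673, -3.882232545415267), 0.7968222056494819)
```

Rack unchanged since the knock. Grasping plate 5 and lifting it.

```bash
python3 -m inch '[[[0,0,0],[0,0.004,0.04],0.25],[[0,0,0],[0,0,0.07],0.25],[[0,0,0],[0,0,0.07],0.25],[[0,0,0],[0,0,0.06],0.25],[[0,0,0],[0,0,0.05],0.25],[[0,0,0],[0,0,0.03],0.25],[[0,0,0],[0,0,0.018],0.25],[[0,0,0],[0,0,0],0.25],[[0,0,0],[0,0,0],0.25]]'
python3 -m inch '[[[0,0,0],[0,0,0],0.9],[[0,0,0],[0,0,0],0.9],[[0,0,0],[0,0,0],0.9],[[0,0,0],[0,0,0],0.9],[[0,0,0],[0,0,0],0.9]]'
python3 -m inch '[[[0,0,0],[0,0,-0.02],0.9],[[0,0,0],[0,0,-0.04],0.9],[[0,0,0],[0,0,-0.06],0.9],[[0,0,0],[0,0,-0.08],0.9],[[0,0,0],[0,0,-0.08],0.9],[[0,0,0],[0,0,-0.08],0.9],[[0,0,0],[0,0,-0.06],0.9],[[0,0,0],[0,0,0],0.9],[[0,0,0],[0,0,0],0.9],[[0,0,0],[0,0,0],0.9]]'
python3 -c "
from h import *
plan(.617,-.0818,.2,79.8)"
```

```text
clock: 37.3
eef_pos: [0.6018, 0.3075, 0.0769]
tool_rot: [0.089, 0.996, 0.0, 0.0]
ft_force: [0.3, 0.6, 0.4]
grip_width: 0.032
grasp_force: 0.0
clock: 37.72
eef_pos: [0.6021, 0.308, 0.0777]
tool_rot: [0.088, 0.996, 0.0, 0.001]
ft_force: [-0.6, -2.2, 5.6]
grip_width: 0.0056
grasp_force: 50.8
clock: 38.55
eef_pos: [0.6004, 0.3078, 0.2003]
tool_rot: [0.088, 0.996, -0.001, -0.001]
ft_force: [-1.3, -0.4, -1.3]
grip_width: 0.005
grasp_force: 50.2
shift [-0.2826 -1.2687  0.0021] rows>=9.4  turn z 0.0003 clock 38.55 tilt xy [-0.0028 -0.0011] head 79.89
```

```bash
python3 -m inch '[[[0,0,0],[-0.0283,-0.1269,0],0.9],[[0,0,0],[-0.0283,-0.1269,0],0.9],[[0,0,0],[-0.0283,-0.1269,0],0.9],[[0,0,0],[-0.0283,-0.1269,0],0.9],[[0,0,0],[-0.0283,-0.1269,0],0.9],[[0,0,0],[-0.0283,-0.1269,0],0.9],[[0,0,0],[-0.0283,-0.1269,0],0.9],[[0,0,0],[-0.0283,-0.1269,0],0.9],[[0,0,0],[-0.0283,-0.1269,0],0.9],[[0,0,0],[-0.0283,-0.1269,0],0.9]]'
python3 -m inch '[[[0,0,0],[0,0,0],0.9],[[0,0,0],[0,0,0],0.9],[[0,0,0],[0,0,0],0.9],[[0,0,0],[0,0,0],0.9],[[0,0,0],[0,0,0],0.9]]'
python3 -c "
from h import *
t=vision.camera('top');plan(.617,-.0818,.0777,79.8)"
```

```text
clock: 39.38
eef_pos: [0.6163, -0.0833, 0.1996]
tool_rot: [0.088, 0.996, 0.0, -0.002]
ft_force: [1.2, 0.5, -2.0]
grip_width: 0.0051
grasp_force: 50.2
clock: 39.8
eef_pos: [0.6176, -0.08, 0.2015]
tool_rot: [0.087, 0.996, 0.0, -0.001]
ft_force: [0.9, -0.3, -2.4]
grip_width: 0.0054
grasp_force: 50.4
shift [ 0.0012 -0.0062  0.4136] rows>=3.0  turn z 0.0006 clock 39.85 tilt xy [-0.0008  0.0003] head 80.02
```

```bash
python3 -m inch '[[[0,0,0],[0.001,-0.003,0.05],0.9],[[0,0,0],[0,0,0.07],0.9],[[0,0,0],[0,0,0.07],0.9],[[0,0,0],[0,0,0.06],0.9],[[0,0,0],[0,0,0.045],0.9],[[0,0,0],[0,0,0.035],0.9],[[0,0,0],[0,0,0.03],0.9],[[0,0,0],[0,0,0.02],0.9],[[0,0,0],[0,0,0.012],0.9],[[0,0,0],[0,0,0],0.9]]'
python3 -m inch '[[[0,0,0],[0,0,0.008],0.9],[[0,0,0],[0,0,0.006],0.9],[[0,0,0],[0,0,0],0.9],[[0,0,0],[0,0,0],0.9]]'
python3 -m inch '[[[0,0,0],[0,0,0.004],0.9],[[0,0,0],[0,0,0.004],0.9],[[0,0,0],[0,0,0],0.9],[[0,0,0],[0,0,0],0.9]]'
python3 -m inch '[[[0,0,0],[0,0,0.003],0.9],[[0,0,0],[0,0,0],0.9],[[0,0,0],[0,0,0],0.9]]'
```

```text
clock: 40.68
eef_pos: [0.6174, -0.0821, 0.0842]
tool_rot: [0.088, 0.996, 0.0, -0.0]
ft_force: [-0.4, 0.9, -2.6]
grip_width: 0.0051
grasp_force: 50.3
clock: 41.02
eef_pos: [0.6181, -0.0824, 0.0809]
tool_rot: [0.088, 0.996, 0.0, 0.001]
ft_force: [1.9, 2.1, -2.2]
grip_width: 0.0053
grasp_force: 50.3
clock: 41.35
eef_pos: [0.6177, -0.0824, 0.0781]
tool_rot: [0.088, 0.996, 0.0, 0.0]
ft_force: [1.3, 2.9, -0.3]
grip_width: 0.0052
grasp_force: 50.5
clock: 41.6
eef_pos: [0.6177, -0.0824, 0.0777]
tool_rot: [0.088, 0.996, 0.0, 0.0]
ft_force: [0.0, 4.1, 4.1]
grip_width: 0.0052
grasp_force: 51.0
```

```bash
python3 -m inch '[[[0,0,0],[0,0,0.002],0.9],[[0,0,0],[0,0,0],0.6],[[0,0,0],[0,0,0],0.25],[[0,0,0],[0,0,0],0.25],[[0,0,0],[0,0,-0.04],0.25],[[0,0,0],[0,0,-0.09],0.25],[[0,0,0],[0,0,-0.12],0.25],[[0,0,0],[0,0,-0.09],0.25],[[0,0,0],[0,0,0],0.25],[[0,0,0],[0,0,0],0.25]]'
python3 - <<'E'
from h import *
t=vision.camera("top");plan(.4156,-.1508,.18,79.8)
c=vision.camera("scene")
cv2.imwrite("pics/s10.png",cv2.resize(c["img"][100:460,170:450,::-1],(466,600),interpolation=2))
E
```

```text
clock: 42.43
eef_pos: [0.6187, -0.0833, 0.1806]
tool_rot: [0.088, 0.996, -0.0, 0.002]
ft_force: [0.1, -0.2, 0.0]
grip_width: 0.0319
grasp_force: 0.0
shift [ 0.6226 -0.3409 -0.005 ] rows>=5.1  turn z 0.0002 clock 42.48 tilt xy [ 0.0004 -0.0007] head 79.86
```

View pics/s10.png

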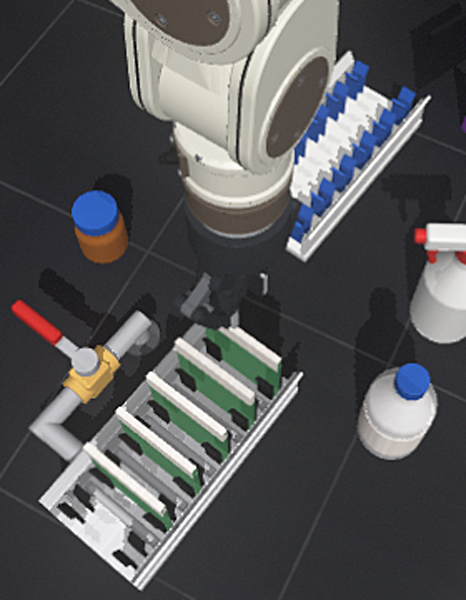

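All five plates stand in bay slots 1–5, the rack is empty and the handle is still shut. Moving over the handle.

```bash
python3 -m inch '[[[0,0,0],[0.1038,-0.0568,0],0.25],[[0,0,0],[0.1038,-0.0568,0],0.25],[[0,0,0],[0.1038,-0.0568,0],0.25],[[0,0,0],[0.1038,-0.0568,0],0.25],[[0,0,0],[0.1038,-0.0568,0],0.25],[[0,0,0],[0.1038,-0.0568,0],0.25],[[0,0,0],[0,0,0],0.25],[[0,0,0],[0,0,0],0.25],[[0,0,0],[0,0,0],0.25]]'
python3 -c "
from h import *
plan(.4156,-.1508,.064,80)"
```

```text
clock: 43.28
eef_pos: [0.4155, -0.1504, 0.1777]
tool_rot: [0.088, 0.996, 0.0, -0.0]
ft_force: [-0.4, -0.8, 0.0]
grip_width: 0.0318
grasp_force: 0.0
shift [-0.001  -0.0013  0.3791] rows>=2.7  turn z -0.0004 clock 43.28 tilt xy [-0.0008  0.0004] head 79.85
```

```bash
python3 -m inch '[[[0,0,0],[0,0,0.09],0.25],[[0,0,0],[0,0,0.09],0.25],[[0,0,0],[0,0,0.07],0.25],[[0,0,0],[0,0,0.05],0.25],[[0,0,0],[0,0,0.04],0.25],[[0,0,0],[0,0,0.037],0.25],[[0,0,0],[0,0,0],0.25],[[0,0,0],[0,0,0],0.56],[[0,0,0],[0,0,0],0.56],[[0,0,0],[0,0,0],0.56]]'
python3 -m inch '[[[0,0,0.0179],[0,0.0262,0],0.56],[[0,0,0.0179],[0,0.0262,0],0.56],[[0,0,0.0179],[0,0.0262,0],0.56],[[0,0,0.0179],[0,0.0262,0],0.56],[[0,0,0.0179],[0,0.0262,0],0.56],[[0,0,0.0179],[0,0.0262,0],0.56],[[0,0,0.0179],[0,0.0262,0],0.56]]'
python3 - <<'E'
from h import *
o=telemetry.get_obs();p=o["eef_pos"][:2]-[.4845,-.163];print(np.hypot(*p),np.degrees(np.arctan2(p[1],p[0])))
plan(.4845+.07*np.cos(1.393),-.163+.07*np.sin(1.393),.064,-10.2)
E
```

```text
clock: 44.12
eef_pos: [0.4166, -0.1505, 0.066]
tool_rot: [0.088, 0.996, -0.0, 0.001]
ft_force: [-0.9, -0.2, 0.3]
grip_width: 0.0185
grasp_force: 0.0
clock: 44.7
eef_pos: [0.4429, -0.1044, 0.0665]
tool_rot: [0.466, 0.885, -0.001, 0.001]
ft_force: [-0.4, -3.0, 0.7]
grip_width: 0.0185
grasp_force: 1.0
0.07188289353324977 125.36907163602861
shift [-0.0735  0.1678  0.0085] rows>=1.3  turn z 0.1240 clock 44.7 tilt xy [ 0.0019 -0.0025] head 34.43
```

```bash
python3 -m inch '[[[0,0,0.0179],[-0.001,0.0262,0],0.56],[[0,0,0.0179],[-0.001,0.0262,0],0.56],[[0,0,0.0179],[-0.001,0.0262,0],0.56],[[0,0,0.0179],[-0.001,0.0262,0],0.56],[[0,0,0.0179],[-0.001,0.0262,0],0.56],[[0,0,0.0179],[-0.001,0.0262,0],0.56],[[0,0,0.0179],[-0.001,0.0262,0],0.56],[[0,0,0],[0,0,0],0.56]]'
python3 -m inch '[[[0,0,0],[0,0.006,0],0.56],[[0,0,0],[0,0.006,0],0.56],[[0,0,0],[0,0,0],0.56]]'
python3 - <<'E'
from h import *
o=telemetry.get_obs();p=o["eef_pos"][:2]-[.4845,-.163];print(np.hypot(*p),np.degrees(np.arctan2(p[1],p[0])))
plan(.4845+.07*np.cos(1.393),-.163+.07*np.sin(1.393),.064,-10.2)
E
```

```text
clock: 45.37
eef_pos: [0.4959, -0.0915, 0.0662]
tool_rot: [0.768, 0.64, 0.001, 0.001]
ft_force: [-0.1, 1.4, -0.2]
grip_width: 0.0185
grasp_force: 0.0
clock: 45.62
eef_pos: [0.4975, -0.0919, 0.0656]
tool_rot: [0.767, 0.641, 0.0, -0.0]
ft_force: [-0.3, 0.3, 0.2]
grip_width: 0.0188
grasp_force: 0.4
0.07224527677358371 79.6279587121595
shift [-0.0075 -0.0008  0.0054] rows>=0.1  turn z -0.0001 clock 45.62 tilt xy [-0.0002  0.0002] head -10.24
```

```bash
python3 -m inch '[[[0,0,0],[0,0.006,0],0.56],[[0,0,0],[0,0.004,0],0.56],[[0,0,0],[0,0,0],0.56]]'
python3 -m inch '[[[0,0,0],[0,0.006,0],0.56],[[0,0,0],[0,0,0],0.56],[[0,0,0],[0,0,0],0.56]]'
python3 -m inch '[[[0,0,0],[0,0.006,0],0.56],[[0,0,0],[0,0,0],0.56],[[0,0,0],[0,0,0],0.56]]'
```

```text
clock: 45.87
eef_pos: [0.4998, -0.0923, 0.0653]
tool_rot: [0.768, 0.641, -0.0, -0.001]
ft_force: [-3.1, 1.7, 3.0]
grip_width: 0.0192
grasp_force: 1.9
clock: 46.12
eef_pos: [0.4999, -0.0923, 0.0651]
tool_rot: [0.768, 0.641, -0.002, -0.002]
ft_force: [-6.9, 1.5, 5.4]
grip_width: 0.0185
grasp_force: 3.8
clock: 46.37
eef_pos: [0.4999, -0.0923, 0.0649]
tool_rot: [0.768, 0.641, -0.003, -0.003]
ft_force: [-10.7, 3.2, 9.0]
grip_width: 0.0187
grasp_force: 5.7
```

Hard stop reached (x holds at 0.4999 while the force rises). Backing off, lifting and checking.

```bash
python3 -m inch '[[[0,0,0],[0,-0.024,0],0.5],[[0,0,0],[0,0,0],0.35],[[0,0,0],[0,0,0],0.35],[[0,0,0],[0,0,-0.05],0.35],[[0,0,0],[0,0,-0.13],0.35],[[0,0,0],[0,0,-0.13],0.35],[[0,0,0],[0,0,-0.13],0.35],[[0,0,0],[0.1,0,-0.06],0.35],[[0,0,0],[0.1,0,0],0.35],[[0,0,0],[0.1,0,0],0.35]]'
python3 -m inch '[[[0,0,0],[0,0.12,0],0.35],[[0,0,0],[0,0,0],0.35],[[0,0,0],[0,0,0],0.35],[[0,0,0],[0,0,0],0.35]]'
python3 - <<'E'
from h import *
a=vision.camera("scene");t=vision.camera("top")
cv2.imwrite("pics/s11.png",np.hstack([cv2.resize(a["img"][180:460,150:370,::-1],(440,560),interpolation=2),cv2.resize(t["img"][170:310,270:490,::-1],(352,560) if 0 else (352,224),interpolation=2).repeat(1,0) if 0 else cv2.copyMakeBorder(cv2.resize(t["img"][170:310,330:480,::-1],(350,327),interpolation=2),0,233,0,0,0)]))
h=cv2.cvtColor(a["img"],cv2.COLOR_RGB2HSV);m=((h[...,0]<6)|(h[...,0]>174))&(h[...,1]>150)&(h[...,2]>70);m[:, :150]=0;m[:,300:]=0
ys,xs=np.nonzero(m);p=np.c_[xs,ys].astype(np.float32);print(len(p))
P=cast(a,p,.08)-[.4845,-.163,.08];v=cv2.fitLine(P[:,:2].astype(np.float32),2,0,.01,.01).ravel();print(np.degrees(np.arctan2(v[1],v[0])),np.degrees(np.arctan2(P[:,1].mean(),P[:,0].mean())))
E
```

```text
clock: 47.2
eef_pos: [0.5159, -0.0031, 0.2181]
tool_rot: [0.769, 0.64, 0.003, 0.002]
ft_force: [-0.7, -0.5, -0.3]
grip_width: 0.028
grasp_force: 0.0
clock: 47.53
eef_pos: [0.5489, -0.01, 0.2151]
tool_rot: [0.768, 0.64, -0.0, 0.0]
ft_force: [-0.6, -0.4, 0.0]
grip_width: 0.0276
grasp_force: 0.0
364
79.82181 75.93016676974479
```

View pics/s11.png

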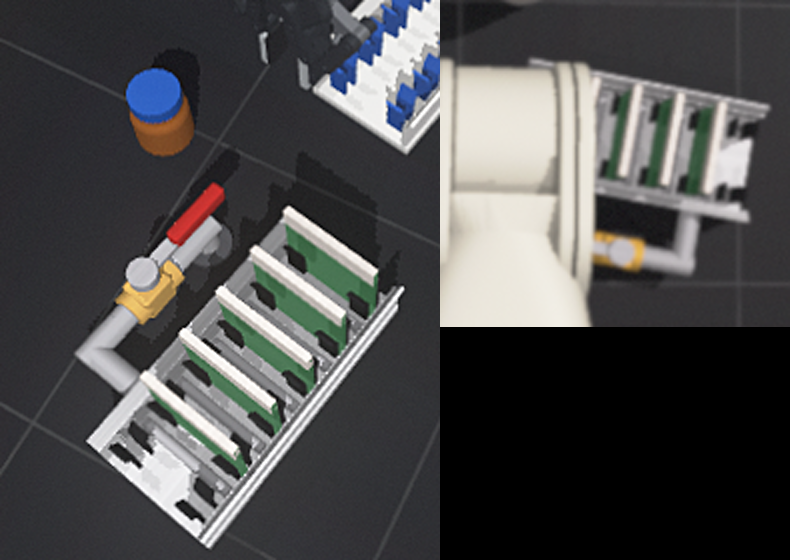

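The handle lies along the pipe (79.8°, fully open), all five plates are upright and seated in slots 1–5, and the robot is clear. Handing in.

```bash
python3 -c "
from workcell import workorder
print(workorder.job_done())"
```

```text
the job is handed in; nothing more can be done
None
```

The job is handed in: I shut the air, moved all five plates from the rack into bay slots 1–5 (upright and down to the slot floor), then turned the air fully on again, handle in line with the pipe; the jar and bottles were left alone.

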